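# Screw the tea box shut

## Task

Push the wooden box's flap lid shut, then take the screwdriver from its block and, keeping its blade pressed into the slot of the brass screw on the sloping lid, turn the screw clockwise until it is fully home, holding the blade seated a moment at the stop. Finally stand the screwdriver upright in the hole of its block again, handle up and collar down on the block, and let go, leaving the lid shut, the screw home and the things around where they were.

Things in the scene. Friction and masses are not known exactly. Their poses are not given: they have to be found in the camera images.
- tea_box: Small wooden box fixed to the shelf, 140 deep (x) by 150 wide (y). Origin: centre of its underside; x runs from its low front (nearest the robot, 60 high) to its high back (141 high), z up. Its top slopes 30 degrees, rising from front to back, and is covered by the flap.
- flap (a joint): Flap lid: a wooden board 168 long (up the slope), 158 wide, 10 thick, hinged along the box's high back edge. 0 = shut, lying on the 30 degree slope; grows as the free front edge swings up (stop 1.2 rad); it starts between 0.6 and 1.0. The hinge is stiff: the lid stays where it is left and takes about 2 to 4 N near the free edge, pushed downward, to shut.
- flap_hinge (a point): Point on the hinge axis, middle of the board's underside at its back edge. Turns with the lid: x along the board away from the free edge, y along the hinge, z out of the board's upper face.
- flap_edge (a point): Middle of the flap's free front edge, on its upper face; axes as flap_hinge. It lies at (-168, 0, 10) from flap_hinge in these axes. The screw stands on the centre line, 53 from this edge; the board is bare from 25 to 79 to either side of the centre line.
- screw (a joint): Turn of the brass captive screw in the flap, rad: 0 = loosest, 1.3 = hard stop, fully home; starts between 0 and 0.3. Grows turning clockwise as seen looking down on the lid's upper face. As it turns, the screw sinks 6 over the full 1.3 rad: when home its head lies on the lid. It resists with about 0.12 N m and stays where it is left; pushing alone (up to 20 N) does not turn it.
- screw_head: Round brass screw head, 40 diameter and 8 thick, with a straight slot 8 wide, 21 long (closed ends) and 6 deep across its middle; the blade turns 0.2 to 0.25 rad in it before it bites. Origin: centre of the head's underside, on the screw axis; z is the outward screw axis, square to the lid (30 degrees off vertical, leaning to the box's front, when the lid is shut).
- screw_slot (a point): Middle of the slot's floor, 6 below the head's top; x along the slot's length, y across it, z outward along the screw axis. Turns and sinks with the screw. With the screw at joint value 0 the slot is turned 0.65 rad anticlockwise from the board's up-slope line, at home 0.65 rad clockwise from it.
- tool_block: Pale wooden tool block, 90 x 90 and 85 high, fixed to the shelf. Origin: centre of its underside, z up. A square hole 26 x 26, 80 deep, opens in the middle of its top.
- screwdriver: Flat-blade screwdriver, 164 long, about 0.14 kg. Origin: centre of the blade's tip; z up the shaft to the handle, x along the blade's width, y across its thickness. Blade 16 wide, 4 thick, z 0 to 22; shaft 10 diameter; round black collar 40 diameter, z 75 to 81. It starts upright in the block's hole, collar resting on the block's top, tip 10 above the shelf, and returns any way round.
- blade_tip (a point): Centre of the blade's tip; the screwdriver's origin and axes.
- handle_mid (a point): Middle of the screwdriver's purple handle, 121 from the tip along its axis. The handle has flat sides, 32 (x) by 26 (y), from z 81 to 161; grip it across the 26. A 3 thick, 22 wide cap tops it.
- strainer: Stainless tea strainer, bowl 74 wide and 32 high with a 90 handle along +x; origin centre of the bowl's underside. Leave it alone.
- funnel: Orange funnel, mouth down, 92 wide, 100 high; origin centre of its underside. Leave it alone.
- vase: Green glass vase, 92 wide, 190 high; origin centre of its underside. Leave it alone.
- jug: Grey plastic measuring jug upside down, 120 wide, 130 high, handle to +y; origin centre of its underside. Leave it alone.
- mug: Blue mug, 80 wide, 95 high; origin centre of its underside. Leave it alone.
- jar: Amber jar with wooden cap, 66 wide, 110 high; origin centre of its underside. Leave it alone.
Things that resemble listed ones, but are neither listed nor needed, are in the scene too. What is meant by the screwdriver is not orange, and is the larger of those in its own colour.

How it is judged:
By the outcome, as a careful person would: the job done as asked, in the order asked, and still so for the second after the job is handed in, with the robot touching nothing.
It also fails if it takes over 64 s, if anything falls off the work surface, if the arm or the gripper's body presses on something with over 40 N, if the wrist force passes 120 N, or if a joint passes its speed limit or range.

## Robot

A 6-joint arm with a two-finger parallel gripper is mounted at the origin on the work surface. World frame = base frame: x ahead of the robot, y to its left, z up, the work surface at z = 0. Lengths are in m, angles in rad, forces in N, time in s.
With the tool pointing down it reaches from about 0.375 to 0.975 m from the base axis. Payload 3.8 kg.
Tool frame: the origin (TCP) lies on the mounting face of the last link; the fingertips stand 173 mm ahead of it and the grasp point (between the pads) lies 155 mm ahead of it; z points along the fingers, y is the direction in which the jaws open and shut (so a half turn about z gives the same grasp; the last joint's range is limited). The gripper opens to 85 mm and grips with 20 to 120 N. Pads are 22 mm wide; open, the fingers measure 114 mm over their backs; the gripper's body (76 mm by 85 mm) begins 54 mm behind the grasp point. The pads swing forward as they close: fully open they stand 13 mm farther back than shut.
Start: joints at [1.227, 0.264, 1.604, -0, 1.274, -0.037], TCP at [0.204, 0.643, 0.405] pointing down, gripper open.
Joint ranges: [-2.63, 2.63], [-0.94, 2.18], [0.31, 2.57], [-1.31, 4.45], [0, 2.66], [-2.55, 2.55]. Speed limits (rad/s): [2.57, 2.57, 3.14, 3.14, 3.14, 3.14].

## Interface

Orientations are given as a rotation vector (axis times angle).
In Python, from workcell import bot, imaging, order gives the robot as it stands. The module is installed in compiled form; this text tells all that it offers.
- The arm moves only by the shell command python3 -m creep 'ROWS' [OPENING] [FORCE]. ROWS is JSON, a list of rows, each an object with "slide": the shift along the tool's x, y, z each as a share of 25 mm, from -1 to 1, a list of three; "angular": the turn, a rotation vector about the tool's x, y, z each as a share of 4 degrees, from -1 to 1, a list of three. A call has 1 to 5 rows; each row shifts and turns the commanded pose from where the row before left it, along the tool's axes as they then stand; what a row does not reach is not made up. A row lasts 1/12 s, in which the tool goes at most 41.7 mm and 7.16 degrees, less where a joint would pass 70% of its speed; a pose out of reach is approached as far as the arm can. A call with a number of a shift or a turn outside -1 to 1 is refused whole. A call with a gripper value outside its range is refused whole. OPENING is the closure, from -1 (fully open) to 1 (shut), set as the call begins (- or left out, the last holds). The fingers move at their own pace and stop on an object; FORCE is the grip in N (left out, the last holds). Time passes only in rows, so rows that do not move let the fingers close. It gives the time, the measured TCP pose, the force and the opening at its end, in the units of the state.
- bot.read_state(): the state, without advancing time (a new reading comes with each control period).
- imaging.read_camera(name): name is "side" or "top"; returns (picture, depth): 384x512x3 uint8, red, green, blue; 384x512 float32, m along the optical axis (not along the pixel's ray), 0 where there is no reading.
- imaging.camera_model(name): a dict with "fovy" (degrees; the focal length in pixels is half the picture's height over the tangent of half this angle, whatever the lens; pixels are square), "cx", "cy" (the principal point, pixels), "camera_from_world" (4x4, takes a point from world to camera coordinates). Camera axes: x right, y down, z forward; pixel columns grow to the right and rows downward; lengths in m; the calibration is good to about 2 mm. A picture is of the moment at which its call begins. camera_model takes no time and is no camera call.
- order.finish_job(): hands the job in, once; it reports no verdict.
The state is a dict: "time": time; "q": joint angles; "joint_vel": joint speeds; "joint_torque": joint torques, N m; "tool_pos": TCP position; "tcp_rot": TCP orientation; "wrist_force": force on the tool from outside, world axes, zero at the start; "torque": the same for the moment, N m; "width": opening from 0.0 (shut) to 1.0 (fully open).
Only numpy, scipy, OpenCV 4.12 (cv2) and the standard library are available. Lean on these libraries where they do the work, as an engineer would, in place of code of your own. Each camera call takes 0.05 s, during which the arm holds its last target.

## Working session

There is one attempt and no reset: what is moved stays moved. The work goes in short steps, Python scripts to look and compute and a shell command to move; the robot and the scene stay as the last step left them, time stands still between calls to the robot, and variables do not carry over. Pictures are saved under pics/ and viewed, and the job is handed in when it is done.

```bash
mkdir -p pics
cat > h.py <<'E'
import numpy as np, cv2
from workcell import bot, imaging, order
from scipy.spatial.transform import Rotation as R
def K(n):
    m=imaging.camera_model(n); f=192/np.tan(np.radians(m['fovy'])/2)
    return f,m['cx'],m['cy'],np.array(m['camera_from_world'])
def snap(n,name):
    p,d=imaging.read_camera(n); cv2.imwrite(f'pics/{name}.png',p[...,::-1]); np.savez(f'pics/{name}.npz',p=p,d=d); return p,d
def cloud(n,d):
    f,cx,cy,T=K(n); v,u=np.mgrid[:384,:512]
    X=np.stack([(u-cx)/f*d,(v-cy)/f*d,d],-1); Ti=np.linalg.inv(T)
    return X@Ti[:3,:3].T+Ti[:3,3]
def load(name):
    z=np.load(f'pics/{name}.npz'); return z['p'],z['d']
def proj(n,P):
    f,cx,cy,T=K(n); c=np.asarray(P)@T[:3,:3].T+T[:3,3]; return np.stack([c[...,0]/c[...,2]*f+cx,c[...,1]/c[...,2]*f+cy],-1)
E
python3 - <<'E'
from h import *
s=bot.read_state(); print(s)
for n in('side','top'):
    snap(n,n+'0'); m=imaging.camera_model(n); print(m)
E
```

```text
{'time': 0.0, 'q': array([ 1.22712815e+00,  2.64781270e-01,  1.60537510e+00,  3.63045661e-05,
        1.27365803e+00, -3.69006639e-02]), 'joint_vel': array([ 2.57534844e-03,  5.91087789e-05, -2.84285111e-04,  3.90100972e-04,
       -2.04654145e-04, -9.69553744e-04]), 'joint_torque': array([-1.15246443e-03, -5.15097606e+01, -3.67322409e+01, -8.06748153e-05,
        1.24601190e-02,  2.49008178e-05]), 'tool_pos': array([0.20371996, 0.64317547, 0.40334203]), 'tcp_rot': array([-0.47992891, -3.10425624,  0.00341612]), 'wrist_force': array([0.14309108, 0.06546793, 0.72636631]), 'torque': array([ 0.02915982,  0.06454722, -0.01346166]), 'width': 1.0024949204133606}
{'fovy': 56.14411735598821, 'cx': 256.5003300921491, 'cy': 194.31597216883665, 'camera_from_world': array([[ 0.80060965, -0.59892158,  0.01780841, -0.44275877],
       [-0.43289303, -0.5987087 , -0.67390764,  0.29372917],
       [ 0.41427988,  0.53182782, -0.73860094,  0.70337413],
       [ 0.        ,  0.        ,  0.        ,  1.        ]])}
{'fovy': 43.4311386264264, 'cx': 252.64846683926444, 'cy': 191.62491720773613, 'camera_from_world': array([[-0.01454462, -0.99982479,  0.01178346, -0.02626561],
       [-0.9871829 ,  0.0124856 , -0.15910384,  0.57220019],
       [ 0.15892884, -0.01394653, -0.98719153,  1.21161936],
       [ 0.        ,  0.        ,  0.        ,  1.        ]])}
```

View pics/side0.png

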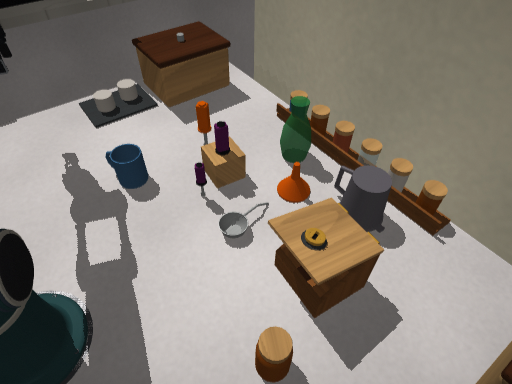

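View pics/top0.png

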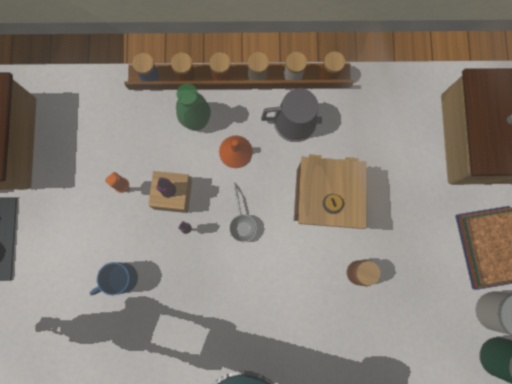

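Top view: box with raised flap around (333,190), brass screw (333,203), block (170,190) with the purple driver. The small purple one at (185,228) and the orange one at (117,182) are decoys. Measuring next.

```bash
cat > m1.py <<'E'
from h import *
pt,dt=load('top0'); ps,ds=load('side0')
Ct=cloud('top',dt); Cs=cloud('side',ds)
def stats(n,C,m): 
    P=C[m]; P=P[np.isfinite(P).all(1)]; print(n,len(P),'min',P.min(0).round(3),'max',P.max(0).round(3),'med',np.median(P,0).round(4)); return P
# box region
for nm,C,p in(('top',Ct,pt),('side',Cs,ps)):
    x,y,z=C[...,0],C[...,1],C[...,2]
    hsv=cv2.cvtColor(p,cv2.COLOR_RGB2HSV)
    # block top plane
    b=(z>0.075)&(z<0.095)
    n,lab,st,ce=cv2.connectedComponentsWithStats(b.astype(np.uint8))
    for i in range(1,n):
        if st[i,4]>150: stats(f'{nm} z.085 {ce[i].round()}',C,lab==i)
    # purple
    pu=(hsv[...,0]>130)&(hsv[...,0]<165)&(hsv[...,1]>90)
    n,lab,st,ce=cv2.connectedComponentsWithStats(pu.astype(np.uint8))
    for i in range(1,n):
        if st[i,4]>20: stats(f'{nm} purple {ce[i].round()}',C,(lab==i)&(z>0.02))
# flap
for nm,C,poly in(('top',Ct,[(303,160),(363,160),(363,222),(303,222)]),('side',Cs,[(275,233),(327,208),(375,247),(328,272)])):
    m=np.zeros((384,512),np.uint8); cv2.fillPoly(m,[np.array(poly)],1)
    P=C[m>0]; P=P[np.isfinite(P).all(1)&(P[:,2]>0.1)]
    for _ in range(5):
        c=P.mean(0); nrm=np.linalg.svd(P-c,full_matrices=False)[2][2]; nrm*=np.sign(nrm[2]); r=(P-c)@nrm; 
        P=P[abs(r-np.median(r))<0.004]
    print(nm,'flap',len(P),c.round(4),nrm.round(4),'tilt',np.arccos(nrm[2]))
    full=abs((C-c)@nrm)<0.005
    n,lab,st,ce=cv2.connectedComponentsWithStats(full.astype(np.uint8))
    px=(333,190) if nm=='top' else (345,250)
    L=lab[px[1],px[0]]; Q=stats(nm+' board',C,lab==L)
    q=cv2.approxPolyDP(max(cv2.findContours((lab==L).astype(np.uint8),0,1)[0],key=len),8,True)[:,0]
    print(q.tolist(),[C[b,a].round(3).tolist() for a,b in q])
    rect=cv2.minAreaRect(Q[:,:2].astype(np.float32)); print(rect,cv2.boxPoints(rect).round(4).tolist())
    hd=((C-c)@nrm>0.008)&((C-c)@nrm<0.03)
    n,lab,st,ce=cv2.connectedComponentsWithStats(hd.astype(np.uint8))
    for i in range(1,n):
        if st[i,4]>20 and abs(ce[i]-px).max()<50: Q=stats(f'{nm} head {ce[i]}',C,lab==i); print('h',np.median((Q-c)@nrm))
E
python3 m1.py
```

```text
top z.085 [459. 138.] 399 min [ 0.59  -0.67   0.075] max [ 0.848 -0.558  0.095] med [ 0.691  -0.5613  0.0849]
top z.085 [ 20. 138.] 370 min [0.592 0.556 0.075] max [0.848 0.601 0.095] med [0.7095 0.5592 0.0853]
top z.085 [169. 191.] 1045 min [0.525 0.131 0.075] max [0.622 0.229 0.094] med [0.5664 0.1723 0.0848]
top z.085 [481. 242.] 284 min [ 0.325 -0.691  0.075] max [ 0.514 -0.567  0.095] med [ 0.4409 -0.5887  0.0835]
top z.085 [101. 283.] 159 min [0.317 0.297 0.075] max [0.392 0.367 0.095] med [0.337  0.3431 0.0872]
top z.085 [495. 311.] 162 min [ 0.209 -0.654  0.075] max [ 0.306 -0.609  0.095] med [ 0.2656 -0.6169  0.0857]
top z.085 [499. 357.] 170 min [ 0.102 -0.656  0.075] max [ 0.191 -0.609  0.095] med [ 0.157  -0.6171  0.0855]
side z.085 [100.  24.] 1000 min [0.244 1.136 0.075] max [1.107 1.16  0.095] med [0.5936 1.1496 0.0848]
side z.085 [409.  56.] 1277 min [ 1.431 -0.173  0.075] max [1.448 0.933 0.095] med [1.4392 0.2109 0.0848]
side z.085 [185.  75.] 468 min [0.587 0.555 0.075] max [0.845 0.75  0.095] med [0.6703 0.5609 0.0851]
side z.085 [295. 140.] 188 min [0.742 0.08  0
[... 1867 characters left out ...]
74, 206], [511, 217], [511, 0]] [[0.292, 1.22, 0.216], [0.159, 1.147, -0.039], [0.447, 1.153, -0.205], [0.152, 1.144, -0.053], [-0.054, -0.052, 0.021], [0.584, -0.571, 0.162], [1.444, -0.379, -0.301], [1.443, -0.25, -0.338], [1.438, -0.371, -0.28], [1.438, -0.02, 0.353]]
((0.6979800462722778, 0.3390219211578369), (1.8194588422775269, 1.5037206411361694), 89.98382568359375) [[-0.054099999368190765, -0.5705000162124634], [1.4495999813079834, -0.570900022983551], [1.4500999450683594, 1.2484999895095825], [-0.053599998354911804, 1.2489999532699585]]
side head [328.48664122 224.5197201 ] 1572 min [ 0.493 -0.297  0.146] max [ 0.633 -0.138  0.185] med [ 0.5755 -0.2053  0.1608]
h 0.01635082654532821
```

Run:
```python
from h import *
pt,_=load('top0'); ps,_=load('side0')
a=cv2.resize(pt[150:235,285:385],None,fx=4,fy=4,interpolation=2); b=cv2.resize(pt[160:245,145:225],None,fx=4,fy=4,interpolation=2)[:340]
cv2.imwrite('pics/z1.png',np.hstack([a,b])[...,::-1])
a=cv2.resize(ps[195:315,265:385],None,fx=3,fy=3,interpolation=2); b=cv2.resize(ps[90:210,180:300],None,fx=3,fy=3,interpolation=2)
cv2.imwrite('pics/z2.png',np.hstack([a,b])[...,::-1])
```

```text
(no output)
```

View pics/z1.png

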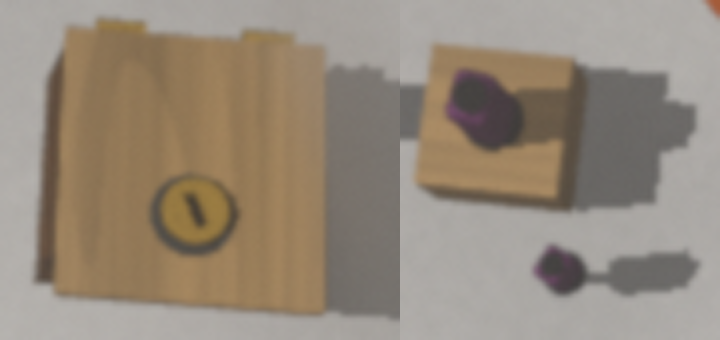

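View pics/z2.png

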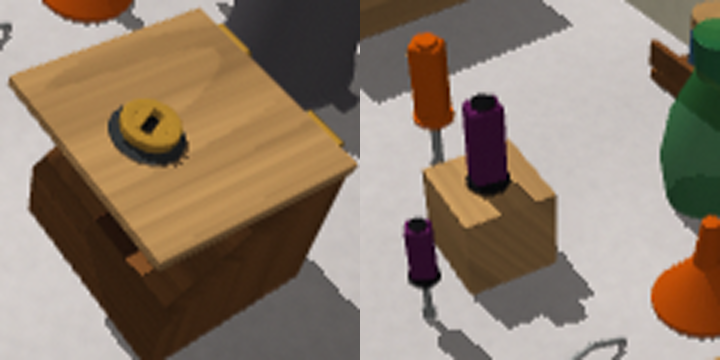

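```bash
cat > m2.py <<'E'
from h import *
pt,dt=load('top0'); ps,ds=load('side0')
for nm,p,d,poly in(('top',pt,dt,[(304,160),(363,164),(363,224),(302,220)]),('side',ps,ds,[(272,222),(330,203),(378,246),(320,278)])):
    C=cloud(nm,d); m=np.zeros((384,512),np.uint8); cv2.fillPoly(m,[np.array(poly)],1)
    m=(m>0)&(C[...,2]>.12)
    P=C[m]; w=np.ones(len(P),bool)
    for _ in range(8):
        A=np.c_[P[w][:,:2],np.ones(w.sum())]; co=np.linalg.lstsq(A,P[w][:,2],rcond=None)[0]
        r=P[:,2]-np.c_[P[:,:2],np.ones(len(P))]@co; w=abs(r)<max(0.003,.7*r[w].std()*2)
    n=np.array([-co[0],-co[1],1]);n/=np.linalg.norm(n)
    print(nm,w.sum(),co.round(4),'res',r[w].std(),'normal',n.round(4),'slope angle',np.arctan(np.hypot(co[0],co[1])))
    res=C[...,2]-(C[...,:2]@co[:2]+co[2])
    hsv=cv2.cvtColor(p,cv2.COLOR_RGB2HSV)
    B=(abs(res)<0.006)
    B&=(C[...,2]>.1)&(C[...,0]>.4)&(C[...,0]<.72)&(C[...,1]<-.1)&(C[...,1]>-.35)
    k,lab,st,ce=cv2.connectedComponentsWithStats(B.astype(np.uint8)); i=1+st[1:,4].argmax(); 
    cnt=max(cv2.findContours((lab==i).astype(np.uint8),0,1)[0],key=len)
    ra=cv2.minAreaRect(cnt); q=cv2.approxPolyDP(cv2.convexHull(cnt),7,True)[:,0]
    # cast rays onto plane
    f,cx,cy,T=K(nm); Ti=np.linalg.inv(T)
    def ray(u,v,c2=co[2]):
        dd=Ti[:3,:3]@np.array([(u-cx)/f,(v-cy)/f,1]); o=Ti[:3,3]
        t=(co[0]*o[0]+co[1]*o[1]+c2-o[2])/(dd[2]-co[0]*dd[0]-co[1]*dd[1]); return o+t*dd
    print(q.tolist()); print([ray(*a).round(4).tolist() for a in q])
    br=(hsv[...,0]>18)&(hsv[...,0]<30)&(hsv[...,1]>170)&(hsv[...,2]>120)&m
    k,lab,st,ce=cv2.connectedComponentsWithStats(br.astype(np.uint8))
    for j in range(1,k):
        if st[j,4]>15: print('brass',st[j],ce[j],ray(*ce[j],co[2]+.013).round(4), 'res',np.median(res[lab==j]).round(4))
E
python3 m2.py
```

```text
top 2983 [-0.1704  0.0156  0.2624] res 0.00148747878798968 normal [ 0.168  -0.0154  0.9857] slope angle 0.16949859695317396
[[365, 162], [365, 228], [299, 223], [301, 157]]
[[0.624, -0.3053, 0.1513], [0.4621, -0.2901, 0.1791], [0.4757, -0.138, 0.1791], [0.6382, -0.1507, 0.1513]]
side 3879 [-0.1704  0.0141  0.2616] res 0.0008792674589004286 normal [ 0.168  -0.0139  0.9857] slope angle 0.16934525768541905
[[332, 198], [383, 251], [317, 284], [268, 220]]
[[0.6378, -0.1535, 0.1508], [0.6195, -0.308, 0.1517], [0.4566, -0.2931, 0.1797], [0.4746, -0.1367, 0.1788]]
brass [305 228  21  16 216] [314.75       235.48611111] [ 0.5201 -0.2188  0.1829] res 0.0128
```

```bash
cat > m3.py <<'E'
from h import *
pt,dt=load('top0'); ps,ds=load('side0')
for nm,p,d in(('top',pt,dt),('side',ps,ds)):
    C=cloud(nm,d); x,y,z=C[...,0],C[...,1],C[...,2]
    m=(x>.5)&(x<.65)&(y>.1)&(y<.26)
    Q=C[m&(abs(z-.085)<.004)]
    # restrict to plane-top pts
    r=cv2.minAreaRect(Q[:,:2].astype(np.float32)); print(nm,'block',r)
    for lo,hi in((.1,.118),(.118,.135),(.135,.152),(.152,.17),(.17,.18)):
        S=C[m&(z>lo)&(z<hi)]
        if len(S)>5: print(lo,hi,len(S),S.mean(0).round(4),S.min(0).round(4),S.max(0).round(4))
    S=C[m&(z>.165)&(z<.18)]; 
    print('cap',S.mean(0).round(4),cv2.minAreaRect(S[:,:2].astype(np.float32)))
    np.save(f'pics/drv_{nm}.npy',C[m&(z>.095)])
im=np.zeros((500,500,3),np.uint8)
for nm,c in(('top',(0,255,0)),('side',(0,0,255))):
    S=np.load(f'pics/drv_{nm}.npy')
    for P in S: cv2.circle(im,(int(250-(P[1]-.175)*5000),int(250-(P[0]-.57)*5000)),3,tuple(int(k*(P[2]-.05)/.13) for k in c),-1)
cv2.imwrite('pics/drv.png',im)
cv2.imwrite('pics/z3.png',np.hstack([cv2.resize(pt[170:210,145:195],None,fx=8,fy=8,interpolation=0),cv2.resize(ps[110:170,190:250][:50],None,fx=6.4,fy=6.4,interpolation=0)])[...,::-1])
E
python3 m3.py
```

```text
top block ((0.5739185214042664, 0.18043136596679688), (0.09084538370370865, 0.09063016623258591), 83.64436340332031)
0.1 0.118 25 [0.5665 0.1731 0.1093] [0.5562 0.1654 0.1003] [0.5854 0.193  0.1179]
0.118 0.135 22 [0.5657 0.1739 0.1268] [0.5563 0.1653 0.1191] [0.5845 0.1921 0.1345]
0.135 0.152 27 [0.5659 0.1725 0.1435] [0.5567 0.1657 0.1354] [0.5846 0.192  0.1503]
0.152 0.17 64 [0.5725 0.177  0.1648] [0.5567 0.1654 0.1525] [0.5902 0.1951 0.1697]
0.17 0.18 99 [0.5721 0.1799 0.1733] [0.5578 0.1685 0.17  ] [0.5894 0.1919 0.1791]
cap [0.573  0.1798 0.1717] ((0.5740426778793335, 0.18006721138954163), (0.025154106318950653, 0.03156028687953949), 75.0628433227539)
side block ((0.571029782295227, 0.18080377578735352), (0.09578004479408264, 0.09176783263683319), 83.53266143798828)
0.1 0.118 66 [0.5649 0.1715 0.1097] [0.553  0.1643 0.1003] [0.5811 0.1919 0.1179]
0.118 0.135 67 [0.5661 0.1715 0.1261] [0.5527 0.1646 0.118 ] [0.5827 0.1922 0.1348]
0.135 0.152 72 [0.5651 0.1714 0.1431] [0.5533 0.1639 0.1351] [0.5836 0.1933 0.1518]
0.152 0.17 102 [0.565  0.1732 0.1627] [0.5522 0.1642 0.1522] [0.5849 0.1947 0.1699]
0.17 0.18 47 [0.5705 0.179  0.1729] [0.5581 0.1684 0.1702] [0.5814 0.1909 0.1753]
cap [0.5682 0.177  0.1705] ((0.5696060061454773, 0.17967481911182404), (0.025734709575772285, 0.03090830147266388), 76.89042663574219)
```

View pics/drv.png

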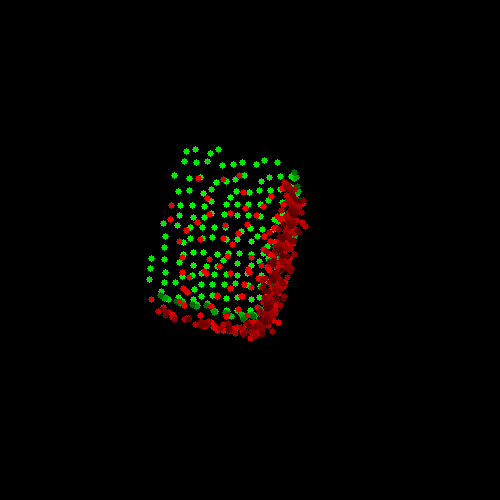

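View pics/z3.png

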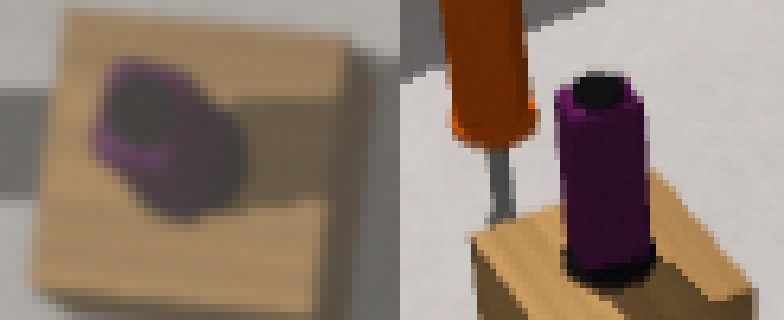

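```bash
cat >> h.py <<'E'
PSI=-0.0885; H=np.array([.629,-.229,.141])
U=np.array([np.cos(np.pi/6)*np.cos(PSI),np.cos(np.pi/6)*np.sin(PSI),.5]); N=np.array([-.5*np.cos(PSI),-.5*np.sin(PSI),np.cos(np.pi/6)]); Y=np.cross(N,U)
def Rtool(xaxis,zaxis):
    z=zaxis/np.linalg.norm(zaxis); x=xaxis-(xaxis@z)*z; x/=np.linalg.norm(x); return np.c_[x,np.cross(z,x),z]
def Rdown(az): return Rtool(np.array([np.cos(az),np.sin(az),0]),np.array([0,0,-1.]))
def Rscrew(th): # tool x at th (ccw seen from outside) from up-slope
    return Rtool(np.cos(th)*U+np.sin(th)*Y,-N)
def plan(pos,Rt):
    s=bot.read_state(); Rc=R.from_rotvec(s['tcp_rot']).as_matrix()
    print('t %.2f'%s['time'],'pos',s['tool_pos'].round(4),'F',s['wrist_force'].round(1),'w %.3f'%s['width'],'q',s['q'].round(2))
    print(' slide now-axes',((Rc.T@(pos-s['tool_pos']))/.025).round(2),' final-axes',((Rt.T@(pos-s['tool_pos']))/.025).round(2))
    print(' ang',(R.from_matrix(Rc.T@Rt).as_rotvec()/np.radians(4)).round(2))
E
python3 - <<'E'
from h import *
s=bot.read_state()
C=R.from_euler('z',-np.pi/2).as_matrix()
q=s['q']
def ori(q): return R.from_euler('ZYZYZ',[q[0],q[1]+q[2],q[3],q[4],q[5]])if 0 else R.from_euler('Z',q[0])*R.from_euler('Y',q[1]+q[2])*R.from_euler('Z',q[3])*R.from_euler('Y',q[4])*R.from_euler('Z',q[5])
Cc=ori(q).inv()*R.from_rotvec(s['tcp_rot']); print(Cc.as_euler('ZYX'))
for q1 in(-.55,-.45):
  for f in(1.9,2.1,2.4):
    for th in(.6,-.9,.6+np.pi,-.9+np.pi):
      M=(R.from_euler('Z',q1)*R.from_euler('Y',f)).inv()*R.from_matrix(Rscrew(th))*Cc.inv()
      print(q1,f,round(th,2),M.as_euler('ZYZ').round(2))
E
```

```text
[ 1.57079633e+00 -2.22044605e-16 -4.44089210e-16]
-0.55 1.9 0.6 [0.32 0.79 0.34]
-0.55 1.9 -0.9 [0.32 0.79 1.84]
-0.55 1.9 3.74 [ 0.32  0.79 -2.81]
-0.55 1.9 2.24 [ 0.32  0.79 -1.31]
-0.55 2.1 0.6 [0.4  0.6  0.23]
-0.55 2.1 -0.9 [0.4  0.6  1.73]
-0.55 2.1 3.74 [ 0.4   0.6  -2.92]
-0.55 2.1 2.24 [ 0.4   0.6  -1.42]
-0.55 2.4 0.6 [ 0.72  0.35 -0.12]
-0.55 2.4 -0.9 [0.72 0.35 1.38]
-0.55 2.4 3.74 [0.72 0.35 3.02]
-0.55 2.4 2.24 [ 0.72  0.35 -1.77]
-0.45 1.9 0.6 [0.26 0.76 0.47]
-0.45 1.9 -0.9 [0.26 0.76 1.97]
-0.45 1.9 3.74 [ 0.26  0.76 -2.68]
-0.45 1.9 2.24 [ 0.26  0.76 -1.18]
-0.45 2.1 0.6 [0.33 0.57 0.37]
-0.45 2.1 -0.9 [0.33 0.57 1.87]
-0.45 2.1 3.74 [ 0.33  0.57 -2.77]
-0.45 2.1 2.24 [ 0.33  0.57 -1.27]
-0.45 2.4 0.6 [0.63 0.3  0.04]
-0.45 2.4 -0.9 [0.63 0.3  1.54]
-0.45 2.4 3.74 [ 0.63  0.3  -3.1 ]
-0.45 2.4 2.24 [ 0.63  0.3  -1.6 ]
```

Run:
```python
from h import *
p=H-.147*U+.01*N+.05*Y; print(p)
s=bot.read_state()
plan(np.array([p[0],p[1],.385]),R.from_rotvec(s['tcp_rot']).as_matrix())
```

```text
[ 0.50163128 -0.1675019   0.07616025]
t 0.10 pos [0.2038 0.6432 0.4035] F [ 0.1 -0.1 -0.9] w 0.998 q [ 1.23  0.26  1.61 -0.    1.27 -0.04]
 slide now-axes [-21.15 -27.31   0.79]  final-axes [-21.15 -27.31   0.79]
 ang [0. 0. 0.]
```

```bash
python3 -m creep '[{"slide":[-0.7,-0.9,0],"angular":[0,0,0]},{"slide":[-0.7,-0.9,0],"angular":[0,0,0]},{"slide":[-0.7,-0.9,0],"angular":[0,0,0]},{"slide":[-0.7,-0.9,0],"angular":[0,0,0]},{"slide":[-0.7,-0.9,0],"angular":[0,0,0]}]' 1 40
```

```text
time: 0.52
tool_pos: [0.2534, 0.5084, 0.4039]
tcp_rot: [-0.479, -3.104, 0.002]
wrist_force: [0.3, -0.6, 0.2]
width: 0.301
```

```bash
python3 -m creep '[{"slide":[-0.7,-0.9,0],"angular":[0,0,0]},{"slide":[-0.7,-0.9,0],"angular":[0,0,0]},{"slide":[-0.7,-0.9,0],"angular":[0,0,0]},{"slide":[-0.7,-0.9,0],"angular":[0,0,0]},{"slide":[-0.7,-0.9,0],"angular":[0,0,0]}]'
```

```text
time: 0.93
tool_pos: [0.3028, 0.3746, 0.4042]
tcp_rot: [-0.479, -3.104, 0.001]
wrist_force: [0.4, -0.7, 0.5]
width: -0.001
```

```bash
python3 -m creep '[{"slide":[-0.7,-0.9,0],"angular":[0,0,0]},{"slide":[-0.7,-0.9,0],"angular":[0,0,0]},{"slide":[-0.7,-0.9,0],"angular":[0,0,0]},{"slide":[-0.7,-0.9,0],"angular":[0,0,0]},{"slide":[-0.7,-0.9,0],"angular":[0,0,0]}]'
```

```text
time: 1.35
tool_pos: [0.3521, 0.241, 0.4043]
tcp_rot: [-0.479, -3.104, 0.001]
wrist_force: [0.4, -0.5, 0.2]
width: 0.002
```

```bash
python3 -m creep '[{"slide":[-0.7,-0.9,0],"angular":[0,0,0]},{"slide":[-0.7,-0.9,0],"angular":[0,0,0]},{"slide":[-0.7,-0.9,0],"angular":[0,0,0]},{"slide":[-0.7,-0.9,0],"angular":[0,0,0]},{"slide":[-0.7,-0.9,0],"angular":[0,0,0]}]'
```

```text
time: 1.77
tool_pos: [0.4015, 0.1074, 0.4044]
tcp_rot: [-0.48, -3.104, 0.0]
wrist_force: [0.3, 0.0, -0.8]
width: 0.001
```

```bash
python3 -m creep '[{"slide":[-0.7,-0.9,0],"angular":[0,0,0]},{"slide":[-0.7,-0.9,0],"angular":[0,0,0]},{"slide":[-0.7,-0.9,0],"angular":[0,0,0]},{"slide":[-0.7,-0.9,0],"angular":[0,0,0]},{"slide":[-0.7,-0.9,0],"angular":[0,0,0]}]'
python3 - <<'E'
from h import *
s=bot.read_state()
plan(np.array([.5016,-.1675,.36]),R.from_rotvec(s['tcp_rot']).as_matrix())
E
```

```text
time: 2.18
tool_pos: [0.451, -0.0264, 0.4043]
tcp_rot: [-0.48, -3.104, -0.0]
wrist_force: [1.0, -0.3, 0.1]
width: -0.002
t 2.18 pos [ 0.451  -0.0264  0.4043] F [ 1.  -0.3  0.1] w -0.002 q [-0.11 -0.17  2.06  0.    1.25 -1.38]
 slide now-axes [-3.64 -4.77  1.77]  final-axes [-3.64 -4.77  1.77]
 ang [0. 0. 0.]
```

```bash
python3 -m creep '[{"slide":[-0.72,-0.95,0.3],"angular":[0,0,0]},{"slide":[-0.72,-0.95,0.3],"angular":[0,0,0]},{"slide":[-0.72,-0.95,0.3],"angular":[0,0,0]},{"slide":[-0.72,-0.95,0.3],"angular":[0,0,0]},{"slide":[-0.72,-0.95,0.3],"angular":[0,0,0]}]'
```

```text
time: 2.6
tool_pos: [0.501, -0.1667, 0.3664]
tcp_rot: [-0.48, -3.104, -0.0]
wrist_force: [0.5, 0.9, 0.9]
width: 0.005
```

```bash
python3 -m creep '[{"slide":[0,0,0.6],"angular":[0,0,0]},{"slide":[0,0,0.6],"angular":[0,0,0]},{"slide":[0,0,0.6],"angular":[0,0,0]}]'
```

```text
time: 2.85
tool_pos: [0.5009, -0.1663, 0.3215]
tcp_rot: [-0.482, -3.104, 0.001]
wrist_force: [-1.3, -0.1, 2.3]
width: 0.001
```

Run:
```python
from h import *
snap('side','s1'); snap('top','t1')
```

```text
(no output)
```

View pics/s1.png

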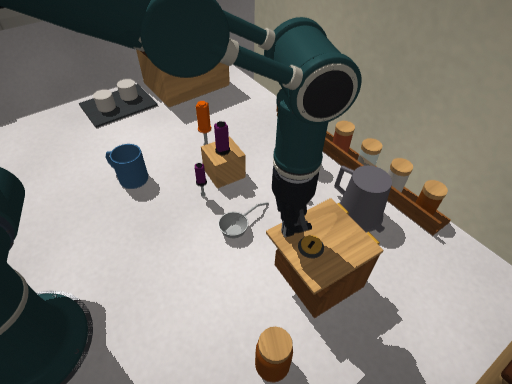

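The closed fingers press on the lid at (293,225), clear of the screw at (311,245), and the lid is already going down. I'll keep pushing.

```bash
python3 -m creep '[{"slide":[0,0,0.6],"angular":[0,0,0]},{"slide":[0,0,0.6],"angular":[0,0,0]},{"slide":[0,0,0.4],"angular":[0,0,0]}]'
```

```text
time: 3.2
tool_pos: [0.5013, -0.1652, 0.2823]
tcp_rot: [0.48, 3.104, -0.0]
wrist_force: [1.2, 0.5, 1.8]
width: 0.001
```

```bash
python3 -m creep '[{"slide":[0,0,0.3],"angular":[0,0,0]},{"slide":[0,0,0.3],"angular":[0,0,0]},{"slide":[0,0,0.1],"angular":[0,0,0]},{"slide":[0,0,0.1],"angular":[0,0,0]}]'
```

```text
time: 3.53
tool_pos: [0.501, -0.1652, 0.2621]
tcp_rot: [-0.48, -3.105, -0.0]
wrist_force: [-0.1, 0.1, 1.8]
width: -0.0
```

```bash
python3 -m creep '[{"slide":[0,0,0.08],"angular":[0,0,0]},{"slide":[0,0,0.08],"angular":[0,0,0]},{"slide":[0,0,0.08],"angular":[0,0,0]}]'
```

```text
time: 3.78
tool_pos: [0.5012, -0.1654, 0.2565]
tcp_rot: [0.48, 3.104, -0.0]
wrist_force: [0.5, -0.4, 1.0]
width: -0.004
```

```bash
python3 -m creep '[{"slide":[0,0,0.08],"angular":[0,0,0]},{"slide":[0,0,0.08],"angular":[0,0,0]}]'
```

```text
time: 3.95
tool_pos: [0.5011, -0.1654, 0.2523]
tcp_rot: [0.48, 3.104, -0.0]
wrist_force: [1.3, 0.9, 7.3]
width: 0.005
```

Force is climbing: near the stop. A little more.

```bash
python3 -m creep '[{"slide":[0,0,0.05],"angular":[0,0,0]},{"slide":[0,0,0],"angular":[0,0,0]}]'
```

```text
time: 4.12
tool_pos: [0.5013, -0.1654, 0.2522]
tcp_rot: [0.48, 3.104, -0.0]
wrist_force: [-2.8, 0.2, 9.5]
width: -0.002
```

```bash
python3 -m creep '[{"slide":[0,0,0.04],"angular":[0,0,0]},{"slide":[0,0,0],"angular":[0,0,0]}]'
```

```text
time: 4.28
tool_pos: [0.5014, -0.1654, 0.252]
tcp_rot: [0.48, 3.104, -0.0]
wrist_force: [-3.9, 1.7, 13.1]
width: -0.001
```

```bash
python3 -m creep '[{"slide":[0,0,-1],"angular":[0,0,0]},{"slide":[0,0,-1],"angular":[0,0,1]},{"slide":[0,0,-1],"angular":[0,0,1]},{"slide":[0,0,-1],"angular":[0,0,1]},{"slide":[0,0,-1],"angular":[0,0,1]}]' -0.2
```

```text
time: 4.7
tool_pos: [0.5006, -0.1652, 0.3755]
tcp_rot: [-0.912, -3.005, 0.0]
wrist_force: [0.7, -0.4, 0.6]
width: 0.595
```

```bash
python3 -m creep '[{"slide":[0,0,-1],"angular":[0,0,1]},{"slide":[0,0,0],"angular":[0,0,1]},{"slide":[0,0,0],"angular":[0,0,1]},{"slide":[0,0,0],"angular":[0,0,1]},{"slide":[0,0,0],"angular":[0,0,1]}]'
python3 - <<'E'
from h import *
snap('side','s2'); snap('top','t2')
E
```

```text
time: 5.12
tool_pos: [0.5007, -0.1652, 0.3997]
tcp_rot: [-1.421, -2.802, 0.0]
wrist_force: [-0.8, -0.1, 0.7]
width: 0.6
```

View pics/s2.png

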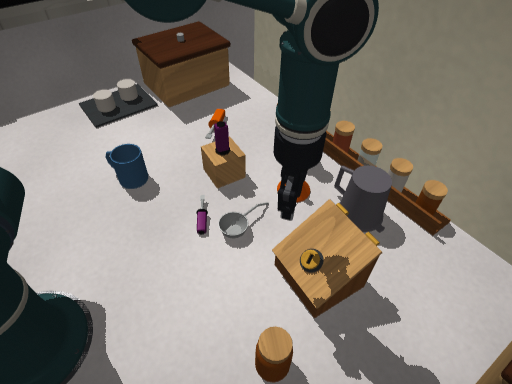

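Run:
```python
from h import *
p,d=load('side0'); hsv=cv2.cvtColor(p,cv2.COLOR_RGB2HSV); C=cloud('side',d)
m=(hsv[...,0]<12)&(hsv[...,1]>200)&(C[...,1]>.2)&(C[...,2]>.02)
S=C[m]; print('orange',S.min(0),S.max(0),np.median(S,0))
p,d=load('s2'); C=cloud('side',d)
m=np.zeros((384,512),np.uint8); cv2.fillPoly(m,[np.array([(290,260),(320,225),(372,250),(325,285)])],1)
P=C[m>0]; w=np.ones(len(P),bool)
for _ in range(8):
    A=np.c_[P[:,:2],np.ones(len(P))]; co=np.linalg.lstsq(A[w],P[w][:,2],rcond=None)[0]; r=P[:,2]-A@co; w=abs(r)<.004
print('lid',co,np.arctan(np.hypot(*co[:2])),w.mean(),'expected z resid', (P[w]-(H+.01*N))@N.mean() if 0 else np.median((P[w]-H)@N))
```

```text
orange [0.56716473 0.28168354 0.07767672] [0.6018071  0.30493749 0.16501867] [0.58007202 0.29023075 0.11804771]
lid [ 0.29119921 -0.17650584 -0.09099998] 0.3282011573378399 0.38934266822248154 expected z resid 0.009151170667737418
```

Lid is shut (screw at (311,260)). Unexpectedly, both decoy screwdrivers have toppled: the small purple one lies at (202,218), the orange one leans at (217,122). I wasn't near them, so I'm checking more closely.

Run:
```python
from h import *
ps,_=load('s2'); pt,_=load('t2'); 
cv2.imwrite('pics/z4.png',np.hstack([cv2.resize(ps[90:240,170:290],None,fx=3,fy=3,interpolation=2),cv2.resize(pt[130:250,90:230],None,fx=3,fy=3.75,interpolation=2)])[...,::-1])
s1,_=load('s1');t1,_=load('t1')
cv2.imwrite('pics/z5.png',np.hstack([cv2.resize(s1[90:240,170:290],None,fx=3,fy=3,interpolation=2),cv2.resize(t1[130:250,90:230],None,fx=3,fy=3.75,interpolation=2)])[...,::-1])
```

```text
(no output)
```

View pics/z4.png

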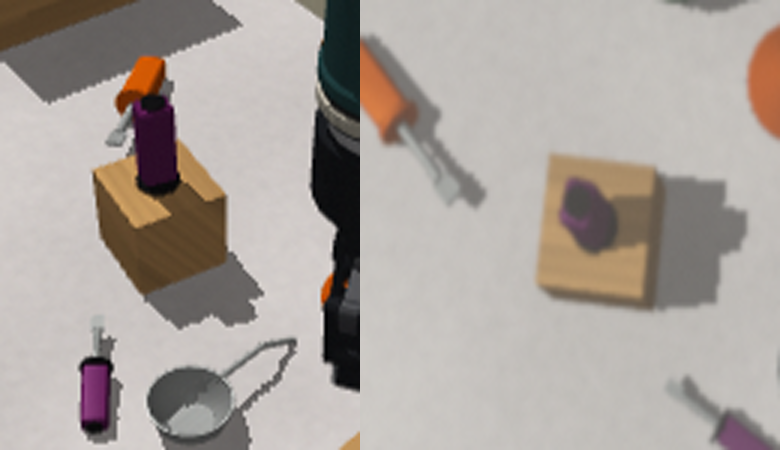

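View pics/z5.png

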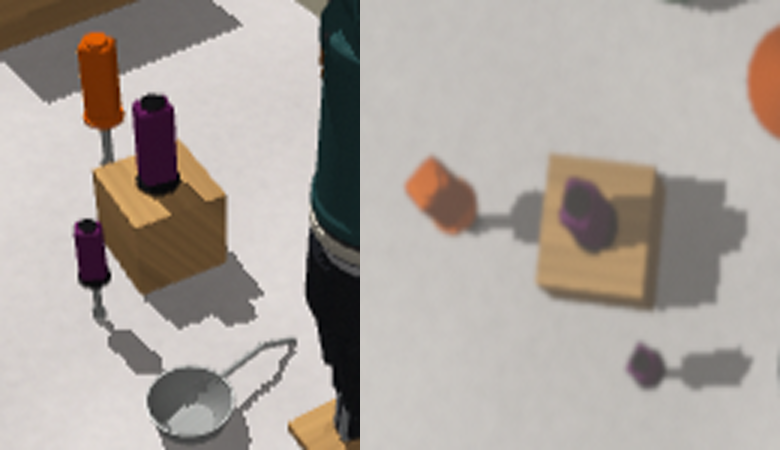

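They fell over by themselves (they were balancing on their blades), and they don't block the block. Finishing the half turn.

```bash
python3 -m creep '[{"slide":[0,0,0],"angular":[0,0,1]},{"slide":[0,0,0],"angular":[0,0,1]},{"slide":[0,0,0],"angular":[0,0,1]},{"slide":[0,0,0],"angular":[0,0,1]},{"slide":[0,0,0],"angular":[0,0,1]}]'
```

```text
time: 5.63
tool_pos: [0.5008, -0.1652, 0.3994]
tcp_rot: [-1.882, -2.514, 0.0]
wrist_force: [-0.2, -0.2, 0.3]
width: 0.604
```

```bash
python3 -m creep '[{"slide":[0,0,0],"angular":[0,0,1]},{"slide":[0,0,0],"angular":[0,0,1]},{"slide":[0,0,0],"angular":[0,0,1]},{"slide":[0,0,0],"angular":[0,0,1]},{"slide":[0,0,0],"angular":[0,0,1]}]'
```

```text
time: 6.05
tool_pos: [0.5008, -0.1652, 0.3994]
tcp_rot: [-2.29, -2.149, 0.001]
wrist_force: [1.3, 0.5, -0.8]
width: 0.602
```

```bash
python3 -m creep '[{"slide":[0,0,0],"angular":[0,0,1]},{"slide":[0,0,0],"angular":[0,0,1]},{"slide":[0,0,0],"angular":[0,0,1]},{"slide":[0,0,0],"angular":[0,0,1]},{"slide":[0,0,0],"angular":[0,0,1]}]'
```

```text
time: 6.47
tool_pos: [0.5008, -0.1652, 0.3994]
tcp_rot: [-2.629, -1.719, 0.001]
wrist_force: [-0.5, 0.8, 0.1]
width: 0.598
```

```bash
python3 -m creep '[{"slide":[0,0,0],"angular":[0,0,1]},{"slide":[0,0,0],"angular":[0,0,1]},{"slide":[0,0,0],"angular":[0,0,1]},{"slide":[0,0,0],"angular":[0,0,1]},{"slide":[0,0,0],"angular":[0,0,1]}]'
```

```text
time: 6.88
tool_pos: [0.5008, -0.1652, 0.3994]
tcp_rot: [-2.887, -1.236, 0.001]
wrist_force: [0.1, -0.1, 0.3]
width: 0.603
```

```bash
python3 -m creep '[{"slide":[0,0,0],"angular":[0,0,1]},{"slide":[0,0,0],"angular":[0,0,1]},{"slide":[0,0,0],"angular":[0,0,1]},{"slide":[0,0,0],"angular":[0,0,1]},{"slide":[0,0,0],"angular":[0,0,1]}]'
```

```text
time: 7.3
tool_pos: [0.5008, -0.1652, 0.3994]
tcp_rot: [-3.058, -0.716, 0.001]
wrist_force: [0.5, -0.5, 0.0]
width: 0.602
```

```bash
python3 -m creep '[{"slide":[0,0,0],"angular":[0,0,1]},{"slide":[0,0,0],"angular":[0,0,1]},{"slide":[0,0,0],"angular":[0,0,1]},{"slide":[0,0,0],"angular":[0,0,1]},{"slide":[0,0,0],"angular":[0,0,1]}]'
```

```text
time: 7.72
tool_pos: [0.5008, -0.1652, 0.3995]
tcp_rot: [-3.136, -0.174, 0.001]
wrist_force: [0.2, -0.7, -0.3]
width: 0.599
```

```bash
python3 -m creep '[{"slide":[0,0,0],"angular":[0,0,1]},{"slide":[0,0,0],"angular":[0,0,1]},{"slide":[0,0,0],"angular":[0,0,1]},{"slide":[0,0,0],"angular":[0,0,1]},{"slide":[0,0,0],"angular":[0,0,1]}]'
python3 - <<'E'
from h import *
plan(np.array([.572,.180,.38]),Rdown(-.25))
E
```

```text
time: 8.13
tool_pos: [0.5008, -0.1652, 0.3994]
tcp_rot: [-3.119, 0.373, 0.002]
wrist_force: [0.5, 0.2, 0.6]
width: 0.598
t 8.13 pos [ 0.5008 -0.1652  0.3994] F [0.5 0.2 0.6] w 0.598 q [-0.37 -0.01  1.92 -0.    1.23  1.44]
 slide now-axes [ -0.49 -14.09   0.78]  final-axes [ -0.66 -14.08   0.78]
 ang [-0.    0.01  0.17]
```

```bash
python3 -m creep '[{"slide":[0,-1,0],"angular":[0,0,0.17]},{"slide":[-0.05,-1,0],"angular":[0,0,0]},{"slide":[-0.05,-1,0],"angular":[0,0,0]},{"slide":[-0.05,-1,0],"angular":[0,0,0]},{"slide":[-0.05,-1,0],"angular":[0,0,0]}]'
```

```text
time: 8.55
tool_pos: [0.5265, -0.0418, 0.3995]
tcp_rot: [-3.118, 0.387, 0.001]
wrist_force: [0.5, 0.7, 0.0]
width: 0.603
```

```bash
python3 -m creep '[{"slide":[-0.05,-1,0],"angular":[0,0,0]},{"slide":[-0.05,-1,0],"angular":[0,0,0]},{"slide":[-0.05,-1,0],"angular":[0,0,0]},{"slide":[-0.05,-1,0],"angular":[0,0,0]},{"slide":[-0.05,-1,0],"angular":[0,0,0]}]'
```

```text
time: 8.97
tool_pos: [0.5513, 0.0811, 0.3995]
tcp_rot: [3.117, -0.386, -0.001]
wrist_force: [1.4, 0.9, 0.3]
width: 0.601
```

```bash
python3 -m creep '[{"slide":[-0.05,-1,0.2],"angular":[0,0,0]},{"slide":[-0.05,-1,0.2],"angular":[0,0,0]},{"slide":[-0.05,-1,0.2],"angular":[0,0,0]},{"slide":[-0.05,-1,0.2],"angular":[0,0,0]},{"slide":[0,0,0],"angular":[0,0,0]}]'
python3 - <<'E'
from h import *
snap('top','t3');snap('side','s3')
plan(np.array([.572,.180,.286]),Rdown(-.25))
E
```

```text
time: 9.38
tool_pos: [0.5711, 0.1814, 0.3782]
tcp_rot: [-3.117, 0.382, 0.003]
wrist_force: [0.6, 0.4, -0.0]
width: 0.604
t 9.48 pos [0.5709 0.1787 0.379 ] F [-0.6 -0.9 -0.3] w 0.601 q [ 0.26  0.14  1.8  -0.    1.2   2.08]
 slide now-axes [ 0.04 -0.07  3.72]  final-axes [ 0.03 -0.06  3.72]
 ang [0.02 0.02 0.07]
```

View pics/t3.png

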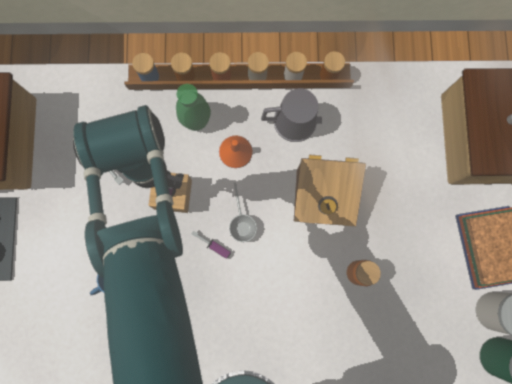

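View pics/s3.png

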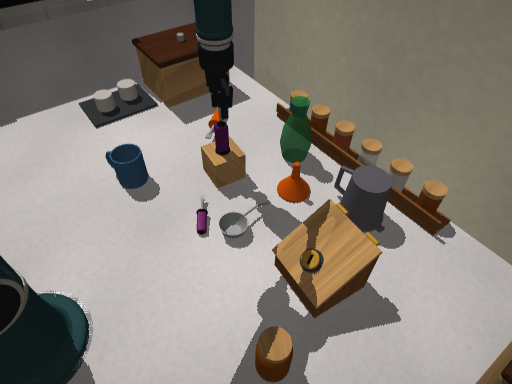

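Gripper sits above the driver, at (222,125) in the side view. Both views show the shut lid with the slot visible (side (311,260), top (328,205)), so I'm measuring the slot and descending.

```bash
python3 -m creep '[{"slide":[0,-0.06,0.8],"angular":[0,0,0]},{"slide":[0,0,0.8],"angular":[0,0,0]},{"slide":[0,0,0.8],"angular":[0,0,0]},{"slide":[0,0,0.8],"angular":[0,0,0]},{"slide":[0,0,0.5],"angular":[0,0,0]}]'
```

```text
time: 9.9
tool_pos: [0.5707, 0.178, 0.2853]
tcp_rot: [3.116, -0.39, -0.004]
wrist_force: [-1.0, 0.1, 0.8]
width: 0.599
```

```bash
cat > m4.py <<'E'
from h import *
import sys
def screw(nm,img,h,show=None):
    p,d=load(img); C=cloud(nm,d)
    f,cx,cy,T=K(nm); Ti=np.linalg.inv(T); v,u=np.mgrid[:384,:512].astype(float)
    D=np.stack([(u-cx)/f,(v-cy)/f,np.ones_like(u)],-1)@Ti[:3,:3].T; o=Ti[:3,3]
    t=((H+(.01+h)*N-o)@N)/(D@N); P=o+t[...,None]*D-H; a=P@U; b=P@Y
    return p,C,a,b
def rect(nm,img,h,name):
    p,C,a,b=screw(nm,img,h)
    # rectified patch of head via remap using projection
    s=np.arange(-.03,.03,.0002); A,B=np.meshgrid(-.115-s,-s,indexing='ij') # rows: downslope, cols: -Y right
    W=H+(.01+h)*N+A[...,None]*U+B[...,None]*Y; q=proj(nm,W).astype(np.float32)
    o=cv2.remap(p,q[...,0],q[...,1],cv2.INTER_CUBIC); cv2.imwrite(f'pics/{name}.png',o[...,::-1]); return o
if __name__=='__main__':
    a=rect('side',sys.argv[1],.013,'ra'); b=rect('top',sys.argv[2],.013,'rb')
    cv2.imwrite(f'pics/{sys.argv[3]}.png',np.hstack([a,b])[...,::-1])
    for nm,img in(('side',sys.argv[1]),('top',sys.argv[2])):
        p,C,_,_=screw(nm,img,.01); m=np.zeros((384,512),bool)
        Q=C.reshape(-1,3)-H; aa=Q@U; bb=Q@Y; hh=Q@N
        k=(aa>-.16)&(aa<-.01)&(abs(bb)<.07)&(abs(hh)<.03)&(np.hypot(aa+.115,bb)>.03)
        A=np.c_[aa[k],bb[k],np.ones(k.sum())]; co=np.linalg.lstsq(A,hh[k],rcond=None)[0]; print(nm,'lid h fit',co.round(4),k.sum())
        k=(np.hypot(aa+.115,bb)<.014)&(abs(hh)<.04); print(' head top h',np.percentile(hh[k],[20,50,80]).round(4))
E
python3 m4.py s3 t3 z6
```

```text
side lid h fit [ 0.0011 -0.0007  0.0089] 4187
 head top h [0.0183 0.0209 0.022 ]
top lid h fit [ 0.0005 -0.0026  0.0079] 2754
 head top h [0.0158 0.0197 0.0215]
```

View pics/z6.png

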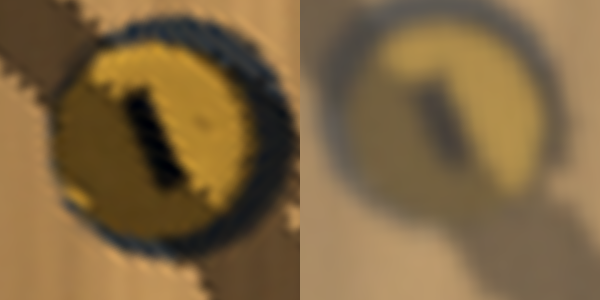

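```bash
cat > m5.py <<'E'
from h import *
from m4 import rect
import sys
def rays(nm,uv):
    f,cx,cy,T=K(nm); Ti=np.linalg.inv(T); d=Ti[:3,:3]@np.array([(uv[0]-cx)/f,(uv[1]-cy)/f,1]); return Ti[:3,3],d/np.linalg.norm(d)
def run(si,ti,h=.012):
    L=[]
    for nm,img in(('side',si),('top',ti)):
        o=rect(nm,img,h,'r'); hsv=cv2.cvtColor(o,cv2.COLOR_RGB2HSV).astype(int)
        print(nm,'center hsv',hsv[150,110],hsv[150,200],'wood',hsv[290,150],hsv[150,5])
        m=(hsv[...,1]>(150 if nm=='side' else 105))&(hsv[...,0]>18)
        m=cv2.morphologyEx(m.astype(np.uint8),cv2.MORPH_CLOSE,np.ones((25,25)));m=cv2.morphologyEx(m,cv2.MORPH_OPEN,np.ones((15,15)))
        c=max(cv2.findContours(m,0,1)[0],key=cv2.contourArea); (e,ax,an)=cv2.fitEllipse(c); cc,r=cv2.minEnclosingCircle(c)
        print(' ellipse',np.round(e,1),np.round(ax,1),'circ',np.round(cc,1),round(r,1))
        cv2.drawContours(o,[c],-1,(255,0,255),1); cv2.imwrite(f'pics/c_{nm}.png',o[...,::-1])
        W=H+(.01+h)*N+(-.115+(150-e[1])*.0002)*U+(150-e[0])*.0002*Y; uv=proj(nm,W); L.append(rays(nm,uv))
    A=sum(np.eye(3)-np.outer(d,d) for _,d in L); b=sum((np.eye(3)-np.outer(d,d))@o for o,d in L); X=np.linalg.solve(A,b)
    print('X',X.round(4),'gap mm',[round(1e3*np.linalg.norm((np.eye(3)-np.outer(d,d))@(X-o)),2) for o,d in L],'a,b,h',((X-H)@U).round(4),((X-H)@Y).round(4),((X-H)@N).round(4))
run(*sys.argv[1:3])
E
python3 m5.py s3 t3; python3 -c "
import cv2,numpy as np
cv2.imwrite('pics/z7.png',np.hstack([cv2.imread('pics/c_side.png'),cv2.imread('pics/c_top.png')]))"
```

```text
side center hsv [ 19 188  88] [ 20 189 178] wood [ 17 135 191] [ 17 136 169]
 ellipse [151.8 139.7] [194.1 202.1] circ [151.3 138.6] 103.4
top center hsv [ 19 117 116] [ 20 145 176] wood [ 17 108 185] [ 17 103 169]
 ellipse [153.  121.4] [183.1 199.6] circ [158.5 116.5] 104.1
X [ 0.5229 -0.2199  0.102 ] gap mm [np.float64(1.58), np.float64(1.58)] a,b,h -0.1118 -0.0003 0.0195
```

View pics/z7.png

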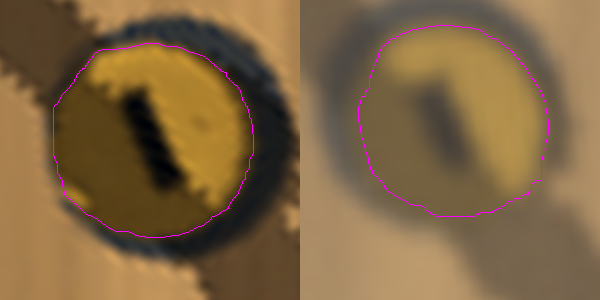

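Lid measured shut (residual slope about 0). The head top centre is near H−0.113U and the slot is about 0.40 rad anticlockwise of up-slope. Gripping now.

```bash
python3 -m creep '[{"slide":[0,0,0],"angular":[0,0,0]},{"slide":[0,0,0],"angular":[0,0,0]},{"slide":[0,0,0],"angular":[0,0,0]},{"slide":[0,0,0],"angular":[0,0,0]}]' 1 100
python3 - <<'E'
from h import *
plan(np.array([.572,.180,.286]),Rdown(-.25))
E
```

```text
time: 10.23
tool_pos: [0.5722, 0.1794, 0.2889]
tcp_rot: [-3.117, 0.39, -0.003]
wrist_force: [0.2, -0.3, -1.6]
width: 0.296
t 10.23 pos [0.5722 0.1794 0.2889] F [ 0.2 -0.3 -1.6] w 0.296 q [ 0.26  0.22  1.88 -0.    1.04  2.08]
 slide now-axes [-0.01 -0.02  0.12]  final-axes [-0.01 -0.02  0.12]
 ang [-0.01 -0.03  0.02]
```

```bash
python3 -m creep '[{"slide":[0,0,-0.4],"angular":[0,0,0]},{"slide":[0,0,-0.8],"angular":[0,0,0]},{"slide":[0,0,-1],"angular":[0,0,0]},{"slide":[0,0,-1],"angular":[0,0,0]},{"slide":[0,0,-1],"angular":[0,0,0]}]'; python3 -m creep '[{"slide":[0,0,-1],"angular":[0,0,0]},{"slide":[0,0,-0.5],"angular":[0,0,0]},{"slide":[0,0,0],"angular":[0,0,0]}]'
```

```text
time: 10.65
tool_pos: [0.5714, 0.1795, 0.3951]
tcp_rot: [-3.117, 0.389, -0.002]
wrist_force: [0.4, -0.2, -2.7]
width: 0.296
time: 10.9
tool_pos: [0.5725, 0.1798, 0.4357]
tcp_rot: [-3.114, 0.389, -0.014]
wrist_force: [1.0, 0.4, -0.8]
width: 0.293
```

Run:
```python
from h import *
snap('side','s4');snap('top','t4')
P=H-.113*U+.0212*N
for k in(.06,): 
    T=P+(k+.276)*N; print(T); plan(T,Rscrew(.42))
```

```text
[ 0.35362108 -0.20456514  0.39384427]
t 11.00 pos [0.5714 0.1795 0.4304] F [-0.9 -0.4 -2.1] w 0.292 q [ 0.26  0.11  1.74 -0.    1.29  2.08]
 slide now-axes [-4.66 17.04  1.45]  final-axes [-13.01  11.79  -2.39]
 ang [-0.99  7.52 -8.12]
```

View pics/s4.png

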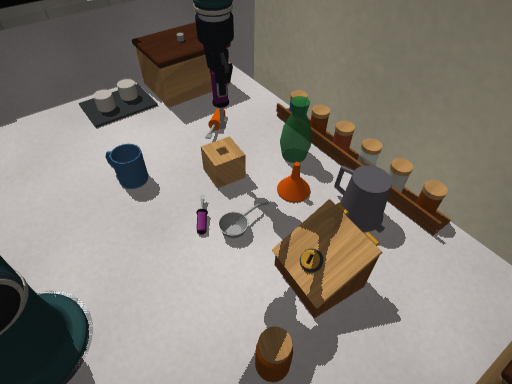

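Driver is out and the hole shows at (223,150). Moving over in front of the box.

```bash
python3 -m creep '[{"slide":[-0.26,0.95,0.08],"angular":[0,0,0]},{"slide":[-0.26,0.95,0.08],"angular":[0,0,0]},{"slide":[-0.26,0.95,0.08],"angular":[0,0,0]},{"slide":[-0.26,0.95,0.08],"angular":[0,0,0]},{"slide":[-0.26,0.95,0.08],"angular":[0,0,0]}]'
```

```text
time: 11.42
tool_pos: [0.5093, 0.0715, 0.4168]
tcp_rot: [3.116, -0.389, -0.008]
wrist_force: [-0.8, -0.0, -0.4]
width: 0.293
```

```bash
python3 -m creep '[{"slide":[-0.26,0.95,0.08],"angular":[0,0,0]},{"slide":[-0.26,0.95,0.08],"angular":[0,0,0]},{"slide":[-0.26,0.95,0.08],"angular":[0,0,0]},{"slide":[-0.26,0.95,0.08],"angular":[0,0,0]},{"slide":[-0.26,0.95,0.08],"angular":[0,0,0]}]'
```

```text
time: 11.83
tool_pos: [0.4484, -0.0354, 0.4072]
tcp_rot: [3.117, -0.389, -0.007]
wrist_force: [0.7, -0.6, -1.4]
width: 0.293
```

```bash
python3 -m creep '[{"slide":[-0.26,0.95,0.08],"angular":[0,0,0]},{"slide":[-0.26,0.95,0.08],"angular":[0,0,0]},{"slide":[-0.26,0.95,0.08],"angular":[0,0,0]},{"slide":[-0.26,0.95,0.08],"angular":[0,0,0]},{"slide":[-0.26,0.95,0.08],"angular":[0,0,0]}]'
```

```text
time: 12.25
tool_pos: [0.3877, -0.1423, 0.3973]
tcp_rot: [-3.116, 0.389, 0.007]
wrist_force: [0.7, 0.5, -1.8]
width: 0.291
```

```bash
python3 -m creep '[{"slide":[-0.26,0.95,0.08],"angular":[0,0,0]},{"slide":[-0.26,0.95,0.08],"angular":[0,0,0]},{"slide":[-0.26,0.95,0.08],"angular":[0,0,0]},{"slide":[0,0,0],"angular":[0,0,0]}]';python3 - <<'E'
from h import *
P=H-.113*U+.0212*N
plan(P+.336*N,Rscrew(.42))
E
```

```text
time: 12.58
tool_pos: [0.3504, -0.208, 0.3911]
tcp_rot: [-3.117, 0.395, 0.008]
wrist_force: [0.3, 0.5, -1.3]
width: 0.292
t 12.58 pos [ 0.3504 -0.208   0.3911] F [ 0.3  0.5 -1.3] w 0.292 q [-0.6  -0.25  2.15 -0.    1.25  1.23]
 slide now-axes [ 0.09 -0.16 -0.11]  final-axes [ 0.2  -0.07 -0.04]
 ang [-0.99  7.62 -8.16]
```

10 rows of a tenth each.

```bash
python3 -m creep '[{"slide":[0,0,0],"angular":[-0.1,0.76,-0.81]},{"slide":[0,0,0],"angular":[-0.1,0.76,-0.81]},{"slide":[0,0,0],"angular":[-0.1,0.76,-0.81]},{"slide":[0,0,0],"angular":[-0.1,0.76,-0.81]},{"slide":[0,0,0],"angular":[-0.1,0.76,-0.81]}]'; python3 -m creep '[{"slide":[0,0,0],"angular":[-0.1,0.76,-0.81]},{"slide":[0,0,0],"angular":[-0.1,0.76,-0.81]},{"slide":[0,0,0],"angular":[-0.1,0.76,-0.81]},{"slide":[0,0,0],"angular":[-0.1,0.76,-0.81]},{"slide":[0,0,0],"angular":[-0.1,0.76,-0.82]}]'; python3 -m creep '[{"slide":[0,0,0],"angular":[0,0,0]}]'
python3 - <<'E'
from h import *
P=H-.113*U+.0212*N
plan(P+.336*N,Rscrew(.42))
snap('side','s5');snap('top','t5')
E
```

```text
time: 13.0
tool_pos: [0.3524, -0.2052, 0.3917]
tcp_rot: [3.05, 0.059, 0.395]
wrist_force: [-0.2, -0.3, -2.1]
width: 0.291
time: 13.42
tool_pos: [0.3524, -0.205, 0.3916]
tcp_rot: [2.874, 0.484, 0.761]
wrist_force: [-0.2, 0.3, -1.2]
width: 0.295
time: 13.5
tool_pos: [0.3519, -0.2051, 0.3913]
tcp_rot: [2.876, 0.48, 0.76]
wrist_force: [-0.6, -0.4, -1.8]
width: 0.291
t 13.50 pos [ 0.3519 -0.2051  0.3913] F [-0.6 -0.4 -1.8] w 0.291 q [-0.72 -0.42  2.31  0.4   0.86  0.32]
 slide now-axes [ 0.11  0.02 -0.05]  final-axes [ 0.11  0.02 -0.05]
 ang [-0.01 -0.04 -0.01]
```

View pics/s5.png

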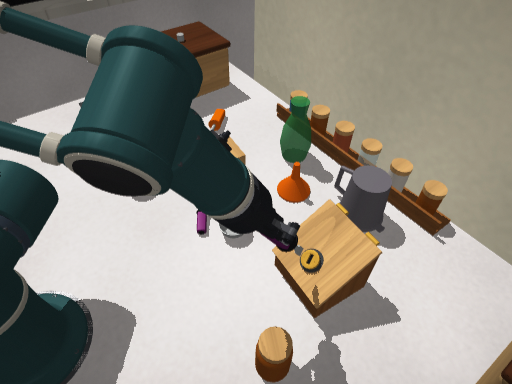

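View pics/t5.png

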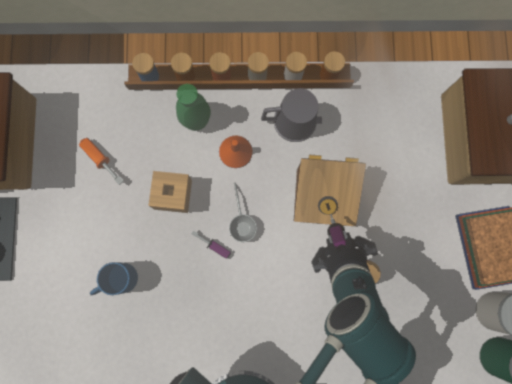

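The driver is in line in front of the screw: tip near (300,252) in the side view, slot at (311,259), and in the top view the purple handle at (337,235) and the slot at (328,206). Zooming to compare the tip with its expected projection.

```bash
cat > m6.py <<'E'
from h import *
import sys
si,ti,out=sys.argv[1:4]; L=float(sys.argv[4]) if len(sys.argv)>4 else .276
s=bot.read_state(); Rc=R.from_rotvec(s['tcp_rot']).as_matrix(); tip=s['tool_pos']+L*Rc[:,2]
P=H-.113*U+.0212*N
print('tip',tip.round(4),'a,b,h',((tip-H)@U).round(4),((tip-H)@Y).round(4),((tip-H)@N).round(4))
o=[]
for nm,img,c in(('side',si,(308,255)),('top',ti,(330,208))):
    p,_=load(img); z=8; x0,y0=c[0]-25,c[1]-32
    g=cv2.resize(p[y0:y0+64,x0:x0+50],None,fx=z,fy=z,interpolation=2)
    def dot(W,col):
        q=(proj(nm,W)-[x0,y0]+.5)*z; cv2.circle(g,tuple(int(k) for k in q),3,col,-1)
    for k in np.linspace(0,.08,9): dot(tip-k*Rc[:,2],(255,0,0))
    for e in(-1,1): dot(tip+e*.008*Rc[:,0],(0,255,0)); 
    for k in(0,.02,.04,.06): dot(P+k*N,(0,0,255))
    o.append(g)
cv2.imwrite(f'pics/{out}.png',np.hstack(o)[...,::-1])
E
python3 m6.py s5 t5 z8
```

```text
tip [ 0.4898 -0.2175  0.1531] a,b,h -0.1149 -0.0009 0.0804
```

View pics/z8.png

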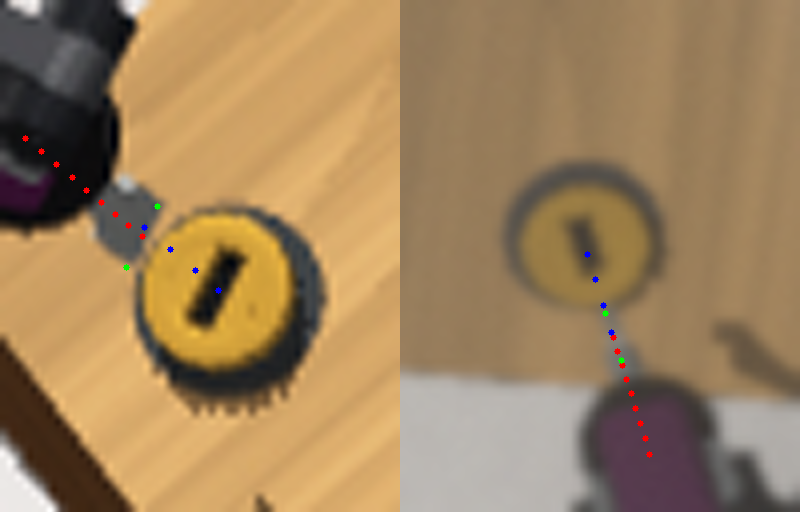

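Run:
```python
from h import *
plan(H-.1125*U-.0003*Y+(.0212+.008+.276)*N,Rscrew(.41))
```

```text
t 13.60 pos [ 0.3522 -0.2055  0.3921] F [-0.1  0.1 -2. ] w 0.296 q [-0.72 -0.42  2.3   0.4   0.86  0.32]
 slide now-axes [0.1  0.01 2.05]  final-axes [0.1  0.01 2.05]
 ang [-0.01 -0.01  0.1 ]
```

```bash
python3 -m creep '[{"slide":[0.1,0.01,0.5],"angular":[0,0,0]},{"slide":[0,0,0.6],"angular":[0,0,0.1]},{"slide":[0,0,0.6],"angular":[0,0,0]},{"slide":[0,0,0.35],"angular":[0,0,0]},{"slide":[0,0,0],"angular":[0,0,0]}]'
python3 - <<'E'
from h import *
plan(H-.1125*U-.0003*Y+(.0212+.008+.276)*N,Rscrew(.41))
snap('side','s6');snap('top','t6')
E
python3 m6.py s6 t6 z9
```

```text
time: 14.02
tool_pos: [0.3806, -0.207, 0.3482]
tcp_rot: [2.881, 0.47, 0.757]
wrist_force: [-0.4, 0.2, -2.4]
width: 0.294
t 14.02 pos [ 0.3806 -0.207   0.3482] F [-0.4  0.2 -2.4] w 0.294 q [-0.67 -0.32  2.32  0.42  0.73  0.32]
 slide now-axes [-0.01  0.01 -0.04]  final-axes [-0.01  0.01 -0.04]
 ang [-0.03  0.    0.02]
tip [ 0.5187 -0.2196  0.1116] a,b,h -0.1105 -0.0004 0.0299
```

View pics/z9.png

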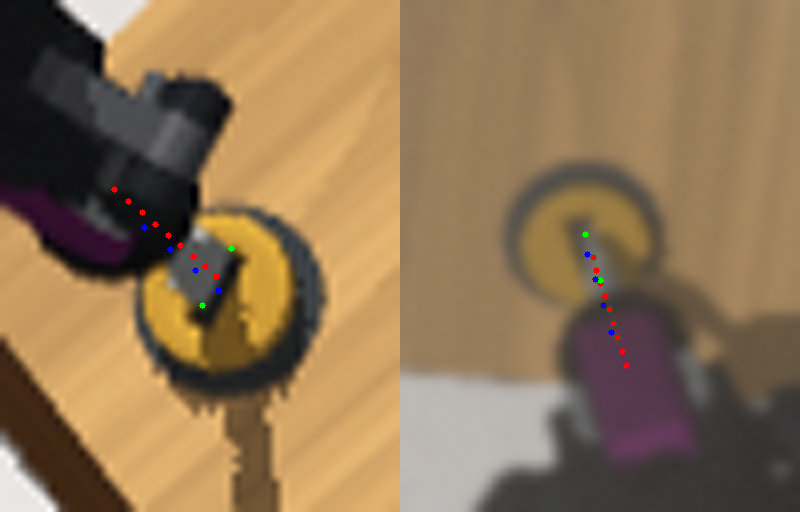

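Run:
```python
from h import *
p,_=load('s6'); q,_=load('t6')
a=cv2.resize(p[275:312,295:0:-1] if 0 else p[243:273,293:323],None,fx=18,fy=18,interpolation=0)
b=cv2.resize(q[190:220,312:342],None,fx=8,fy=18,interpolation=0)
cv2.imwrite('pics/z10.png',np.hstack([a,b])[...,::-1])
```

```text
(no output)
```

View pics/z10.png

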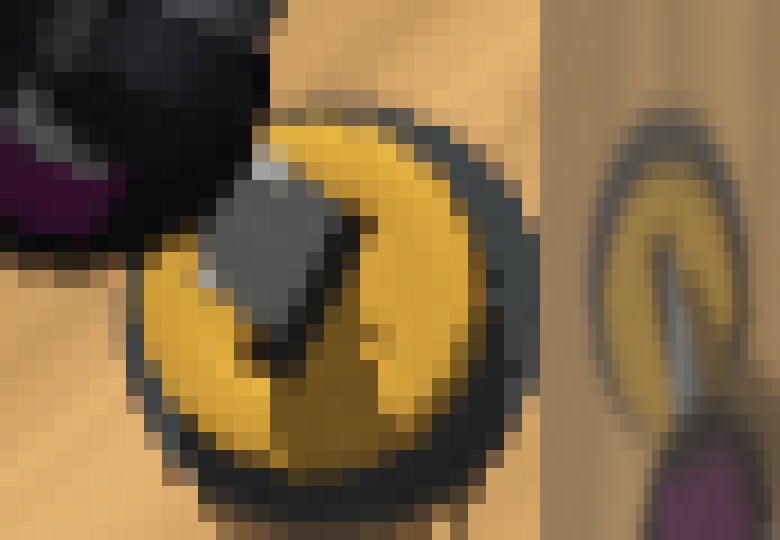

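Seen from the side, the blade edge (centre about (309.8,258)) lines up with the slot (310,259) within about 1 mm. The gap looks nearer 3–5 mm, because the grip is about 3 mm higher on the handle (L≈0.279). Advancing gently.

```bash
python3 -m creep '[{"slide":[0,0,0.08],"angular":[0,0,0]},{"slide":[0,0,0.08],"angular":[0,0,0]},{"slide":[0,0,0.04],"angular":[0,0,0]}]'; python3 -c "
from h import *
plan(H-.1125*U-.0003*Y+(.0152+.279)*N,Rscrew(.41))"
```

```text
time: 14.37
tool_pos: [0.3833, -0.2082, 0.3471]
tcp_rot: [2.874, 0.469, 0.763]
wrist_force: [0.3, 0.2, -1.2]
width: 0.29
t 14.37 pos [ 0.3833 -0.2082  0.3471] F [ 0.3  0.2 -1.2] w 0.290 q [-0.66 -0.31  2.32  0.43  0.72  0.32]
 slide now-axes [-0.06 -0.06  0.3 ]  final-axes [-0.06 -0.06  0.3 ]
 ang [ 0.05 -0.06  0.04]
```

```bash
python3 -m creep '[{"slide":[0,0,0.06],"angular":[0,0,0]},{"slide":[0,0,0.04],"angular":[0,0,0]},{"slide":[0,0,0],"angular":[0,0,0]}]'; python3 -c "
from h import *
plan(H-.1125*U-.0003*Y+(.0152+.279)*N,Rscrew(.41))"
```

```text
time: 14.62
tool_pos: [0.3844, -0.2081, 0.3443]
tcp_rot: [2.875, 0.47, 0.762]
wrist_force: [-0.3, 0.9, -1.6]
width: 0.294
t 14.62 pos [ 0.3844 -0.2081  0.3443] F [-0.3  0.9 -1.6] w 0.294 q [-0.66 -0.3   2.32  0.43  0.72  0.32]
 slide now-axes [-0.05 -0.04  0.19]  final-axes [-0.05 -0.04  0.19]
 ang [ 0.03 -0.05  0.04]
```

```bash
python3 -m creep '[{"slide":[0,0,0.06],"angular":[0,0,0]},{"slide":[0,0,0.05],"angular":[0,0,0]},{"slide":[0,0,0],"angular":[0,0,0]}]'; python3 -c "
from h import *
plan(H-.1125*U-.0003*Y+(.0152+.279)*N,Rscrew(.41))"
```

```text
time: 14.87
tool_pos: [0.3857, -0.2083, 0.3436]
tcp_rot: [2.874, 0.472, 0.762]
wrist_force: [-12.3, 3.0, 11.5]
width: 0.295
t 14.87 pos [ 0.3857 -0.2083  0.3436] F [-12.3   3.   11.5] w 0.295 q [-0.66 -0.3   2.32  0.43  0.71  0.31]
 slide now-axes [-0.08 -0.06  0.13]  final-axes [-0.08 -0.06  0.13]
 ang [ 0.03 -0.05  0.06]
```

```bash
python3 -m creep '[{"slide":[0,0,0.06],"angular":[0,0,0]},{"slide":[0,0,0.05],"angular":[0,0,0]},{"slide":[0,0,0],"angular":[0,0,0]}]'; python3 -c "
from h import *
plan(H-.1125*U-.0003*Y+(.0152+.279)*N,Rscrew(.41)); snap('side','s7'); snap('top','t7')"; python3 m6.py s7 t7 z11 .279
```

```text
time: 15.12
tool_pos: [0.3869, -0.2086, 0.3428]
tcp_rot: [2.874, 0.475, 0.762]
wrist_force: [-26.1, 5.0, 24.6]
width: 0.294
t 15.12 pos [ 0.3869 -0.2086  0.3428] F [-26.1   5.   24.6] w 0.294 q [-0.66 -0.3   2.32  0.43  0.71  0.31]
 slide now-axes [-0.1  -0.08  0.08]  final-axes [-0.1  -0.08  0.08]
 ang [ 0.03 -0.05  0.09]
tip [ 0.5268 -0.2213  0.1018] a,b,h -0.1084 -0.0013 0.0173
```

View pics/z11.png

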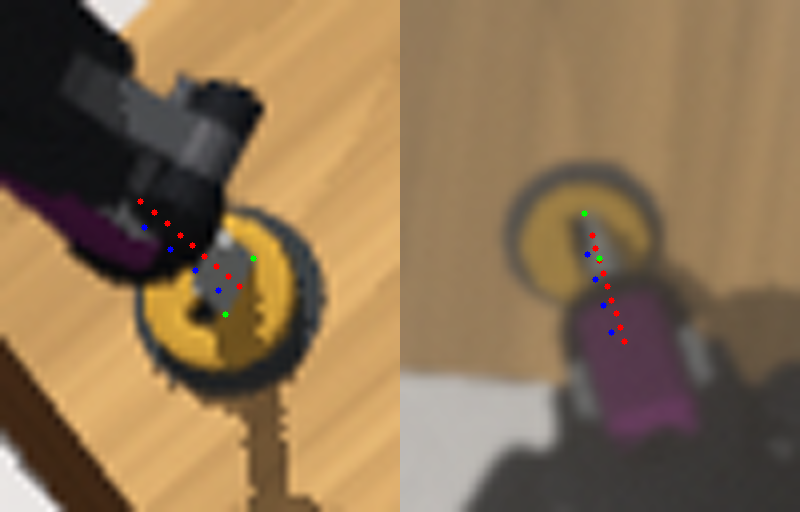

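Contact is at 35 N with a down-slope component: the tip is too far up-slope, since the slot end still shows at (200,310) in the left crop. Backing off and correcting.

```bash
python3 -m creep '[{"slide":[0,0,-0.15],"angular":[0,0,0]},{"slide":[0,0,-0.2],"angular":[0,0,0]},{"slide":[0,0,0],"angular":[0,0,0]},{"slide":[0,0,0],"angular":[0,0,0]}]'; python3 -c "
from h import *
plan(H-.1125*U-.0003*Y+(.0152+.279)*N,Rscrew(.41)); snap('side','s8'); snap('top','t8')
for i in range(1): plan(H-.1125*U-.0003*Y+(.0152+.279)*N,Rscrew(.41))"; python3 m6.py s8 t8 z12 .279
```

```text
time: 15.55
tool_pos: [0.3828, -0.208, 0.3474]
tcp_rot: [2.874, 0.47, 0.763]
wrist_force: [-0.3, -0.3, -2.0]
width: 0.291
t 15.55 pos [ 0.3828 -0.208   0.3474] F [-0.3 -0.3 -2. ] w 0.291 q [-0.67 -0.31  2.32  0.43  0.72  0.32]
 slide now-axes [-0.05 -0.05  0.32]  final-axes [-0.05 -0.05  0.32]
 ang [ 0.04 -0.06  0.04]
t 15.65 pos [ 0.3828 -0.2079  0.3467] F [-0.6 -1.5 -1.7] w 0.294 q [-0.67 -0.31  2.32  0.43  0.72  0.32]
 slide now-axes [-0.04 -0.04  0.3 ]  final-axes [-0.04 -0.04  0.3 ]
 ang [ 0.03 -0.05  0.04]
tip [ 0.5226 -0.2204  0.1057] a,b,h -0.1101 -0.0008 0.0228
```

View pics/z12.png

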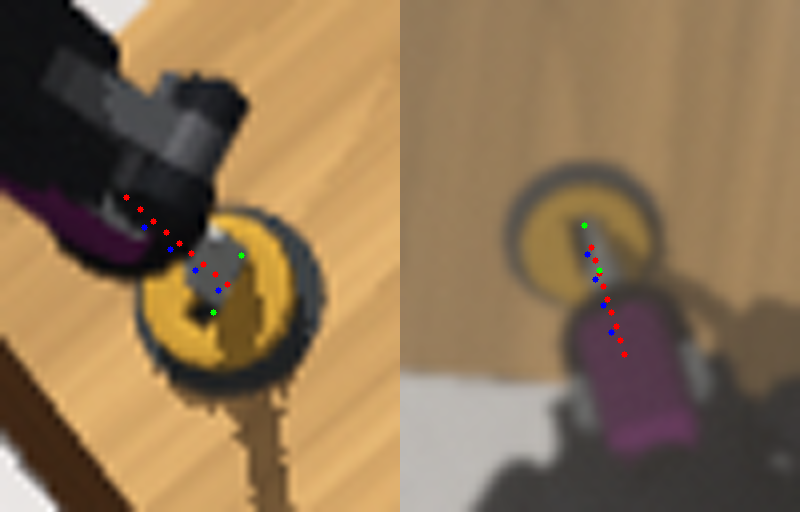

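Run:
```python
from h import *
P=H-.113*U+.02*N
for nm in('side','top'):
    print(nm,'px per mm U,Y,N',[((proj(nm,P+.001*v)-proj(nm,P))).round(3).tolist() for v in(U,Y,N)], proj(nm,P))
# subpixel crops at 16x lanczos
o=[]
for nm,img,c in(('side','s8',(310,258)),('top','t8',(326,206))):
    p,_=load(img); o.append(cv2.resize(p[c[1]-14:c[1]+14,c[0]-14:c[0]+14],None,fx=14,fy=14,interpolation=4))
    p,_=load('s3' if nm=='side' else 't3'); o.append(cv2.resize(p[c[1]-14:c[1]+14,c[0]-14:c[0]+14],None,fx=14,fy=14,interpolation=4))
im=np.vstack([np.hstack(o[:2]),np.hstack(o[2:])]); im=cv2.resize(im,(600,600)); cv2.imwrite('pics/z13.png',im[...,::-1])
```

```text
side px per mm U,Y,N [[0.373, -0.324], [-0.302, -0.364], [-0.142, -0.122]] [309.9749736  259.00521032]
top px per mm U,Y,N [[0.05, -0.371], [-0.402, -0.03], [0.048, 0.155]] [327.86953099 207.08326562]
```

View pics/z13.png

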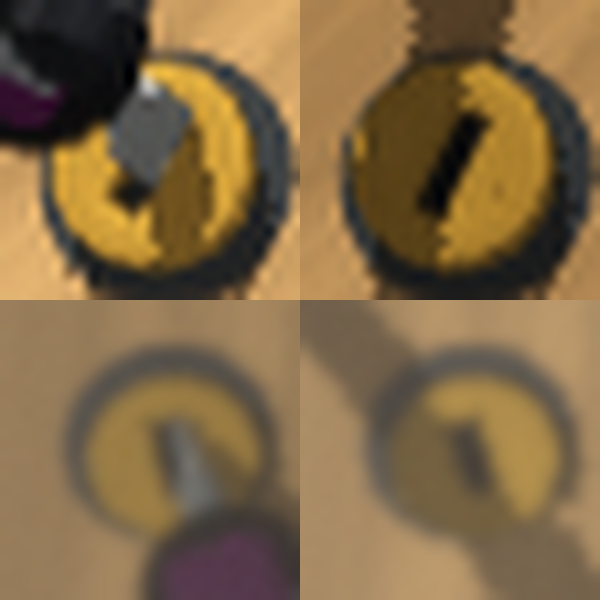

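Run:
```python
from h import *
from m4 import rect
for nm,img,th in(('side','s3',45),('side','s4',45),('top','t3',0),('top','t5',0)):
    o=rect(nm,img,.012,'r'); g=o.max(2).astype(int); 
    m=np.zeros((300,300),bool); c=(140,151) if nm=='side' else (121,153)
    v,u=np.mgrid[:300,:300]; m=(np.hypot(v-c[0],u-c[1])<70)
    if nm=='top': 
        th=np.percentile(g[m],9)
    k=((g<th)&m).astype(np.uint8); n,lab,st,ce=cv2.connectedComponentsWithStats(k); i=1+st[1:,4].argmax(); 
    pts=np.argwhere(lab==i).astype(float); mu=pts.mean(0); w,V=np.linalg.eigh(np.cov((pts-mu).T)); d=V[:,1]; d*=-np.sign(d[0])
    print(nm,img,len(pts),'centre a,b',-.115+(150-mu[0])*.0002,(150-mu[1])*.0002,'angle',np.arctan2(-d[1],-d[0]).round(3),'len,wid mm',(np.sqrt(12*w)*.2).round(1))
o=rect('side','s8',.0125,'ra'); o2=rect('side','s6',.0175,'rb'); o3=rect('side','s4',.0125,'rc')
cv2.imwrite('pics/z14.png',np.hstack([o,o3])[...,::-1])
```

```text
side s3 2398 centre a,b -0.1135304420350292 -2.318598832360408e-05 angle 0.424 len,wid mm [ 4.9 19.6]
side s4 2287 centre a,b -0.11286235242675995 0.0004635767380848279 angle 0.39 len,wid mm [ 4.9 18.7]
top t3 1333 centre a,b -0.11047126781695424 0.001598649662415602 angle 0.421 len,wid mm [ 4. 13.]
top t5 1312 centre a,b -0.10966158536585366 0.0011696646341463406 angle 0.407 len,wid mm [ 3.8 13.4]
```

View pics/z14.png

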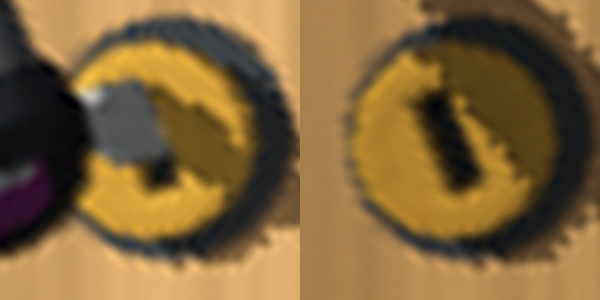

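Slot angle is 0.41 and the blade is parallel to it, but the tip sits about 3.5 mm up-slope and 1 mm to the side. Correcting.

```bash
python3 -m creep '[{"slide":[-0.11,-0.085,-0.05],"angular":[0,0,0]},{"slide":[0,0,0],"angular":[0,0,0]},{"slide":[0,0,0],"angular":[0,0,0]}]'; python3 -c "
from h import *
from m4 import rect
plan(H-.1125*U-.0003*Y+(.0152+.279)*N,Rscrew(.41)); snap('side','s9'); snap('top','t9')
plan(H-.1125*U-.0003*Y+(.0152+.279)*N,Rscrew(.41))
o=rect('side','s9',.0125,'ra'); o3=rect('top','t9',.0125,'rc')
cv2.imwrite('pics/z15.png',np.hstack([o,o3])[...,::-1])"
```

```text
time: 15.9
tool_pos: [0.3791, -0.2066, 0.346]
tcp_rot: [2.876, 0.47, 0.762]
wrist_force: [0.0, -0.8, -2.4]
width: 0.295
t 15.90 pos [ 0.3791 -0.2066  0.346 ] F [ 0.  -0.8 -2.4] w 0.295 q [-0.67 -0.32  2.33  0.43  0.73  0.31]
 slide now-axes [0.07 0.06 0.35]  final-axes [0.08 0.06 0.35]
 ang [ 0.02 -0.04  0.04]
t 16.00 pos [ 0.3793 -0.2068  0.3464] F [ 0.3 -0.5 -1.6] w 0.292 q [-0.67 -0.32  2.33  0.43  0.73  0.31]
 slide now-axes [0.06 0.04 0.36]  final-axes [0.06 0.04 0.36]
 ang [ 0.03 -0.05  0.04]
```

View pics/z15.png

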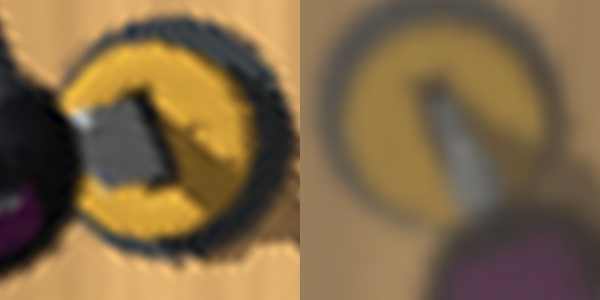

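Now centred: slot ends show evenly beyond the blade edge at (140,95) and (165,185). Advancing.

```bash
python3 -m creep '[{"slide":[0,0,0.08],"angular":[0,0,0]},{"slide":[0,0,0.08],"angular":[0,0,0]},{"slide":[0,0,0],"angular":[0,0,0]}]'; python3 -c "
from h import *
plan(H-.113*U-.0003*Y+(.0152+.279)*N,Rscrew(.41))"
```

```text
time: 16.25
tool_pos: [0.3814, -0.2069, 0.3426]
tcp_rot: [2.876, 0.47, 0.762]
wrist_force: [-0.4, -0.8, -1.7]
width: 0.293
t 16.25 pos [ 0.3814 -0.2069  0.3426] F [-0.4 -0.8 -1.7] w 0.293 q [-0.67 -0.31  2.33  0.43  0.72  0.31]
 slide now-axes [0.05 0.04 0.19]  final-axes [0.05 0.04 0.19]
 ang [ 0.03 -0.05  0.04]
```

```bash
python3 -m creep '[{"slide":[0,0,0.08],"angular":[0,0,0]},{"slide":[0,0,0],"angular":[0,0,0]},{"slide":[0,0,0],"angular":[0,0,0]}]'; python3 -c "
from h import *
plan(H-.113*U-.0003*Y+(.0152+.279)*N,Rscrew(.41))"
```

```text
time: 16.5
tool_pos: [0.3823, -0.207, 0.3412]
tcp_rot: [2.876, 0.47, 0.762]
wrist_force: [0.1, -1.0, -1.4]
width: 0.292
t 16.50 pos [ 0.3823 -0.207   0.3412] F [ 0.1 -1.  -1.4] w 0.292 q [-0.66 -0.31  2.33  0.43  0.71  0.31]
 slide now-axes [0.04 0.04 0.12]  final-axes [0.04 0.04 0.12]
 ang [ 0.03 -0.05  0.04]
```

```bash
python3 -m creep '[{"slide":[0,0,0.08],"angular":[0,0,0]},{"slide":[0,0,0],"angular":[0,0,0]}]'; python3 -c "
from h import *
plan(H-.113*U-.0003*Y+(.0152+.279)*N,Rscrew(.41))"
```

```text
time: 16.67
tool_pos: [0.3834, -0.2071, 0.3394]
tcp_rot: [2.875, 0.47, 0.762]
wrist_force: [-0.6, -0.3, -1.9]
width: 0.294
t 16.67 pos [ 0.3834 -0.2071  0.3394] F [-0.6 -0.3 -1.9] w 0.294 q [-0.66 -0.3   2.33  0.43  0.71  0.31]
 slide now-axes [0.04 0.04 0.04]  final-axes [0.04 0.04 0.04]
 ang [ 0.03 -0.05  0.04]
```

```bash
python3 -m creep '[{"slide":[0,0,0.08],"angular":[0,0,0]},{"slide":[0,0,0],"angular":[0,0,0]}]'; python3 -c "
from h import *
plan(H-.113*U-.0003*Y+(.0152+.279)*N,Rscrew(.41))"
```

```text
time: 16.83
tool_pos: [0.3844, -0.2072, 0.3376]
tcp_rot: [2.875, 0.47, 0.762]
wrist_force: [-0.0, -0.4, -1.9]
width: 0.293
t 16.83 pos [ 0.3844 -0.2072  0.3376] F [-0.  -0.4 -1.9] w 0.293 q [-0.66 -0.3   2.33  0.44  0.7   0.31]
 slide now-axes [ 0.04  0.04 -0.04]  final-axes [ 0.04  0.04 -0.04]
 ang [ 0.03 -0.05  0.04]
```

```bash
python3 -m creep '[{"slide":[0,0,0.06],"angular":[0,0,0]},{"slide":[0,0,0],"angular":[0,0,0]}]'; python3 -c "
from h import *
plan(H-.113*U-.0003*Y+(.0152+.279)*N,Rscrew(.41)); snap('side','s10')
from m4 import rect
cv2.imwrite('pics/z16.png',np.hstack([rect('side','s10',.0125,'ra')])[...,::-1])"
```

```text
time: 17.0
tool_pos: [0.3852, -0.2074, 0.3372]
tcp_rot: [2.875, 0.471, 0.762]
wrist_force: [-5.6, 0.5, 4.0]
width: 0.29
t 17.00 pos [ 0.3852 -0.2074  0.3372] F [-5.6  0.5  4. ] w 0.290 q [-0.66 -0.29  2.33  0.44  0.7   0.31]
 slide now-axes [ 0.03  0.03 -0.08]  final-axes [ 0.03  0.03 -0.08]
 ang [ 0.03 -0.05  0.05]
```

View pics/z16.png

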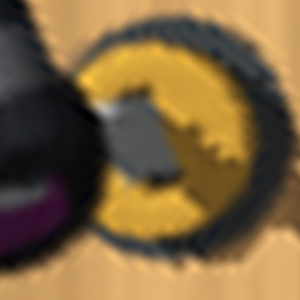

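Blade is seated: floor contact came about 6 mm deeper than the earlier rim contact. Pressing a little more and starting to turn.

```bash
cat >> h.py <<'E'
def st():
    s=bot.read_state(); Rc=R.from_rotvec(s['tcp_rot']).as_matrix(); tip=s['tool_pos']+.279*Rc[:,2]; F=s['wrist_force']-np.array([0,0,-1.7])
    x=Rc[:,0]; print('t %.2f'%s['time'],'th %.3f'%np.arctan2(x@Y,x@U),'abh',((tip-H)@np.c_[U,Y,N]).round(4),'F UYN',(F@np.c_[U,Y,N]).round(1),'Mz tool %.3f'%(s['torque']@Rc[:,2]),'tq',s['torque'].round(2),'w %.3f'%s['width'],'q6 %.2f'%s['q'][5])
E
python3 -c "
from h import *
st()"
python3 -m creep '[{"slide":[0,0,0.03],"angular":[0,0,0.8]},{"slide":[0,0,0.01],"angular":[0,0,0.8]},{"slide":[0,0,0],"angular":[0,0,0.8]},{"slide":[0,0,0],"angular":[0,0,0.8]}]'; python3 -c "
from h import *
st()"
```

```text
t 17.05 th 0.413 abh [-1.128e-01 -1.000e-04  1.330e-02] F UYN [-1.1  1.1  7.3] Mz tool 0.008 tq [0.23 0.8  0.08] w 0.294 q6 0.31
time: 17.38
tool_pos: [0.3858, -0.2073, 0.3371]
tcp_rot: [2.961, 0.146, 0.795]
wrist_force: [-7.7, 2.7, 7.7]
width: 0.29
t 17.38 th 0.187 abh [-0.112  -0.      0.0129] F UYN [-2.2  2.  12.1] Mz tool -0.045 tq [0.66 0.8  0.4 ] w 0.290 q6 0.53
```

```bash
python3 -m creep '[{"slide":[0,0,0.01],"angular":[0,0,0.8]},{"slide":[0,0,0.01],"angular":[0,0,0.8]},{"slide":[0,0,0.01],"angular":[0,0,0.8]},{"slide":[0,0,0.01],"angular":[0,0,0.8]}]'; python3 -c "
from h import *
st()"
```

```text
time: 17.72
tool_pos: [0.3862, -0.2074, 0.3362]
tcp_rot: [3.013, -0.187, 0.817]
wrist_force: [-7.2, 2.4, 7.9]
width: 0.296
t 17.72 th -0.036 abh [-1.121e-01 -1.000e-04  1.190e-02] F UYN [-1.6  1.7 12. ] Mz tool -0.022 tq [0.47 0.97 0.25] w 0.296 q6 0.76
```

```bash
python3 -m creep '[{"slide":[0,0,0.01],"angular":[0,0,0.8]},{"slide":[0,0,0.01],"angular":[0,0,0.8]},{"slide":[0,0,0.01],"angular":[0,0,0.8]},{"slide":[0,0,0.01],"angular":[0,0,0.8]}]'; python3 -c "
from h import *
st()"
```

```text
time: 18.05
tool_pos: [0.3867, -0.2074, 0.3354]
tcp_rot: [-2.946, 0.517, -0.806]
wrist_force: [-8.4, 2.6, 9.1]
width: 0.289
t 18.05 th -0.259 abh [-1.121e-01 -1.000e-04  1.100e-02] F UYN [-2.1  1.8 13.6] Mz tool -0.094 tq [0.63 0.9  0.43] w 0.289 q6 0.98
```

```bash
python3 -m creep '[{"slide":[0,0,0.01],"angular":[0,0,0.8]},{"slide":[0,0,0.01],"angular":[0,0,0.8]},{"slide":[0,0,0.01],"angular":[0,0,0.8]},{"slide":[0,0,0.01],"angular":[0,0,0.8]}]'; python3 -c "
from h import *
st()"
```

```text
time: 18.38
tool_pos: [0.3872, -0.2075, 0.3345]
tcp_rot: [-2.819, 0.828, -0.78]
wrist_force: [-9.1, 2.6, 9.1]
width: 0.291
t 18.38 th -0.482 abh [-1.121e-01 -1.000e-04  1.000e-02] F UYN [-2.7  1.8 14. ] Mz tool -0.072 tq [0.53 1.07 0.34] w 0.291 q6 1.20
```

```bash
python3 -m creep '[{"slide":[0,0,0.01],"angular":[0,0,0.8]},{"slide":[0,0,0.01],"angular":[0,0,0.8]},{"slide":[0,0,0.01],"angular":[0,0,0.8]}]'; python3 -c "
from h import *
st()"
```

```text
time: 18.63
tool_pos: [0.3876, -0.2075, 0.334]
tcp_rot: [-2.705, 1.047, -0.754]
wrist_force: [-8.9, 2.5, 9.6]
width: 0.292
t 18.63 th -0.650 abh [-1.121e-01 -1.000e-04  9.300e-03] F UYN [-2.2  1.7 14.3] Mz tool -0.099 tq [0.56 1.02 0.38] w 0.292 q6 1.37
```

```bash
python3 -m creep '[{"slide":[0,0,0.01],"angular":[0,0,0.8]},{"slide":[0,0,0.01],"angular":[0,0,0.8]},{"slide":[0,0,0],"angular":[0,0,0]}]'; python3 -c "
from h import *
st()"
```

```text
time: 18.88
tool_pos: [0.3878, -0.2076, 0.3336]
tcp_rot: [-2.621, 1.186, -0.735]
wrist_force: [-9.2, 2.7, 9.9]
width: 0.289
t 18.88 th -0.761 abh [-1.12e-01 -1.00e-04  8.80e-03] F UYN [-2.3  1.8 14.8] Mz tool -0.035 tq [0.55 1.02 0.31] w 0.289 q6 1.48
```

```bash
python3 -m creep '[{"slide":[0,0,0.01],"angular":[0,0,0.8]},{"slide":[0,0,0.01],"angular":[0,0,0.8]},{"slide":[0,0,0],"angular":[0,0,0]}]'; python3 -c "
from h import *
st()"
```

```text
time: 19.13
tool_pos: [0.3881, -0.2076, 0.3332]
tcp_rot: [-2.531, 1.32, -0.714]
wrist_force: [-10.0, 3.2, 10.6]
width: 0.292
t 19.13 th -0.873 abh [-0.112  -0.0002  0.0084] F UYN [-2.8  2.3 15.7] Mz tool -0.066 tq [0.57 1.09 0.35] w 0.292 q6 1.59
```

```bash
python3 -m creep '[{"slide":[0,0,0.005],"angular":[0,0,0.6]},{"slide":[0,0,0],"angular":[0,0,0]}]'; python3 -c "
from h import *
st()"
```

```text
time: 19.3
tool_pos: [0.3882, -0.2076, 0.3332]
tcp_rot: [-2.495, 1.368, -0.706]
wrist_force: [-9.7, 3.0, 11.0]
width: 0.29
t 19.30 th -0.914 abh [-1.118e-01 -1.000e-04  8.300e-03] F UYN [-2.3  2.1 15.9] Mz tool -0.038 tq [0.57 0.95 0.33] w 0.290 q6 1.63
```

```bash
python3 -m creep '[{"slide":[0,0,0.005],"angular":[0,0,0.6]},{"slide":[0,0,0],"angular":[0,0,0]}]'; python3 -c "
from h import *
st()"
```

```text
time: 19.47
tool_pos: [0.3884, -0.2076, 0.3333]
tcp_rot: [-2.459, 1.416, -0.698]
wrist_force: [-8.9, 4.2, 10.4]
width: 0.29
t 19.47 th -0.956 abh [-0.1115 -0.      0.0083] F UYN [-1.9  3.4 15.1] Mz tool -0.022 tq [0.69 0.85 0.38] w 0.290 q6 1.67
```

```bash
python3 -c "
from h import *
from m4 import rect
snap('side','s11');snap('top','t11'); st()
cv2.imwrite('pics/z17.png',np.hstack([rect('side','s11',.008,'ra'),rect('top','t11',.008,'ra')])[...,::-1])"
```

```text
t 19.57 th -0.955 abh [-0.1115 -0.      0.0083] F UYN [-1.7  2.7 15.9] Mz tool -0.014 tq [0.78 0.85 0.42] w 0.296 q6 1.67
```

View pics/z17.png

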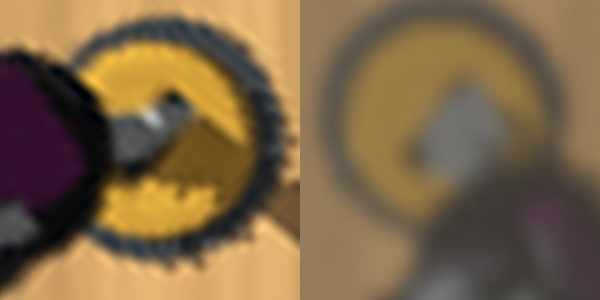

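View pics/s11.png

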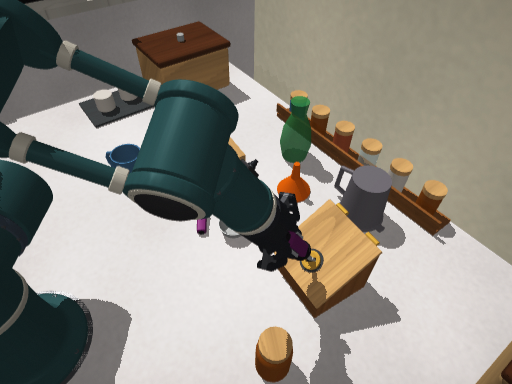

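Slot now points about 0.62 rad clockwise (its end is at (178,98) in the crop), so the screw is at or near home. A bit more turn to test the stop.

```bash
python3 -m creep '[{"slide":[0,0,0],"angular":[0,0,0.7]},{"slide":[0,0,0],"angular":[0,0,0.7]},{"slide":[0,0,0],"angular":[0,0,0]}]'; python3 -c "
from h import *
st(); print(bot.read_state()['joint_torque'].round(2))"
```

```text
time: 19.82
tool_pos: [0.3884, -0.2075, 0.3333]
tcp_rot: [-2.371, 1.524, -0.677]
wrist_force: [-8.9, 3.3, 9.5]
width: 0.292
t 19.82 th -1.054 abh [-0.1113 -0.      0.0083] F UYN [-2.3  2.5 14.3] Mz tool -0.186 tq [0.66 0.78 0.56] w 0.292 q6 1.77
[ -0.21 -16.34 -35.     1.35  -3.39   0.62]
```

```bash
python3 -m creep '[{"slide":[0,0,0],"angular":[0,0,0.7]},{"slide":[0,0,0],"angular":[0,0,0.7]},{"slide":[0,0,0],"angular":[0,0,0]},{"slide":[0,0,0],"angular":[0,0,0]}]'; python3 -c "
from h import *
from m4 import rect
st(); print(bot.read_state()['joint_torque'].round(2))
snap('side','s12'); st(); snap('top','t12')
cv2.imwrite('pics/z18.png',np.hstack([rect('side','s12',.008,'ra'),rect('top','t12',.008,'ra')])[...,::-1])"
```

```text
time: 20.15
tool_pos: [0.3886, -0.2076, 0.3334]
tcp_rot: [-2.281, 1.625, -0.656]
wrist_force: [-8.0, 3.8, 10.9]
width: 0.289
t 20.15 th -1.149 abh [-1.111e-01 -1.000e-04  8.300e-03] F UYN [-0.9  3.1 15.1] Mz tool -0.315 tq [0.59 0.67 0.67] w 0.289 q6 1.87
[ -0.44 -16.48 -34.8    1.35  -3.21   0.36]
t 20.20 th -1.149 abh [-0.1111 -0.0002  0.0083] F UYN [-1.   2.4 13.8] Mz tool -0.322 tq [0.54 0.61 0.66] w 0.294 q6 1.87
```

View pics/z18.png

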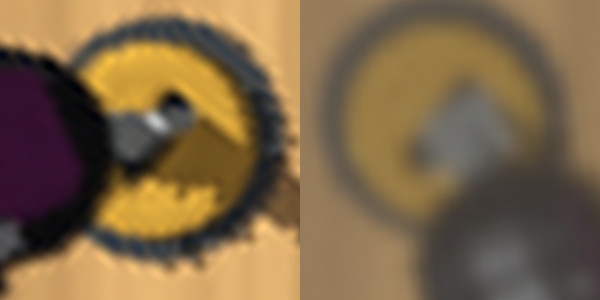

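Torque has risen from 0.02 to 0.32 N m with no further sinking and the slot unmoved: hard stop, fully home. Holding there.

```bash
python3 -m creep '[{"slide":[0,0,0],"angular":[0,0,0]},{"slide":[0,0,0],"angular":[0,0,0]},{"slide":[0,0,0],"angular":[0,0,0]},{"slide":[0,0,0],"angular":[0,0,0]},{"slide":[0,0,0],"angular":[0,0,0]}]';python3 -m creep '[{"slide":[0,0,0],"angular":[0,0,0]},{"slide":[0,0,0],"angular":[0,0,0]},{"slide":[0,0,0],"angular":[0,0,0]},{"slide":[0,0,0],"angular":[0,0,0]},{"slide":[0,0,0],"angular":[0,0,0]}]'; python3 -c "
from h import *
st()"
```

```text
time: 20.67
tool_pos: [0.3886, -0.2076, 0.3334]
tcp_rot: [-2.281, 1.625, -0.656]
wrist_force: [-7.8, 3.6, 9.3]
width: 0.291
time: 21.08
tool_pos: [0.3886, -0.2076, 0.3334]
tcp_rot: [-2.281, 1.625, -0.656]
wrist_force: [-8.2, 3.5, 10.6]
width: 0.295
t 21.08 th -1.149 abh [-1.111e-01 -1.000e-04  8.300e-03] F UYN [-1.2  2.8 14.9] Mz tool -0.298 tq [0.6  0.62 0.66] w 0.295 q6 1.87
```

```bash
python3 -m creep '[{"slide":[0,0,0],"angular":[0,0,-0.9]},{"slide":[0,0,0],"angular":[0,0,-0.9]},{"slide":[0,0,0],"angular":[0,0,-0.9]},{"slide":[0,0,0],"angular":[0,0,-0.9]},{"slide":[0,0,0],"angular":[0,0,-0.6]}]'; python3 -c "
from h import *
st()"; python3 -m creep '[{"slide":[0,0,-0.2],"angular":[0,0,0]},{"slide":[0,0,-0.3],"angular":[0,0,0]},{"slide":[0,0,-0.5],"angular":[0,0,0]},{"slide":[0,0,-0.9],"angular":[0,0,0]},{"slide":[0,0,-0.9],"angular":[0,0,0]}]'; python3 -c "
from h import *
st(); snap('side','s13'); snap('top','t13')
from m4 import rect
cv2.imwrite('pics/z19.png',np.hstack([rect('side','s13',.008,'ra'),rect('top','t13',.008,'ra')])[...,::-1])
plan(np.array([.572,.18,.42]),Rdown(-.25))"
```

```text
time: 21.5
tool_pos: [0.3883, -0.2077, 0.3332]
tcp_rot: [-2.546, 1.298, -0.719]
wrist_force: [-10.5, 1.7, 10.8]
width: 0.293
t 21.50 th -0.854 abh [-0.1117 -0.0003  0.0083] F UYN [-2.9  0.7 16.2] Mz tool 0.034 tq [0.45 1.23 0.16] w 0.293 q6 1.57
time: 21.92
tool_pos: [0.3523, -0.2041, 0.3917]
tcp_rot: [-2.544, 1.304, -0.713]
wrist_force: [0.6, -0.8, -1.7]
width: 0.289
t 21.92 th -0.859 abh [-0.1147  0.0005  0.0771] F UYN [ 0.6 -0.7 -0.3] Mz tool -0.016 tq [0.   0.33 0.  ] w 0.289 q6 1.60
t 22.02 pos [ 0.3531 -0.2052  0.3958] F [ 0.5  0.2 -1.6] w 0.289 q [-0.71 -0.42  2.3   0.4   0.85  1.6 ]
 slide now-axes [ -7.73 -15.72   2.83]  final-axes [  4.67 -17.09  -0.97]
 ang [-3.74 -6.85 -9.74]
```

View pics/z19.png

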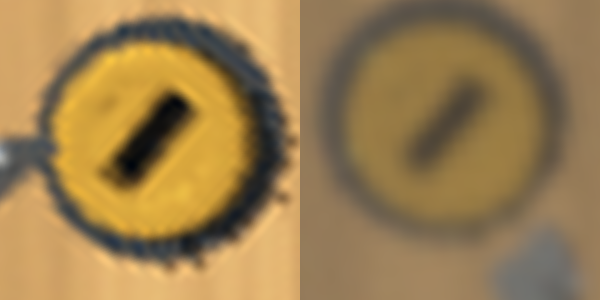

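View pics/s13.png

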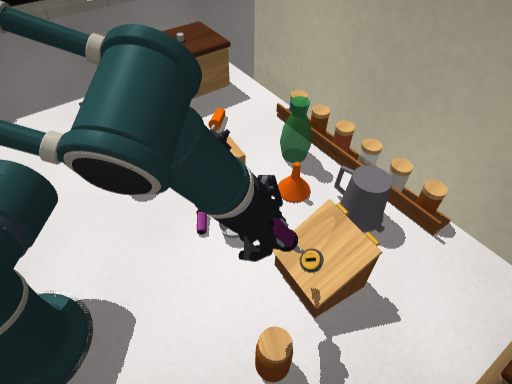

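```bash
python3 - <<'E'
from h import *
from m4 import rect
for nm,img,th in(('side','s13',60),('top','t13',0)):
  for h in (.008,):
    o=rect(nm,img,h,'r'); g=o.max(2).astype(int); c=(140,151) if nm=='side' else (121,147)
    v,u=np.mgrid[:300,:300]; m=(np.hypot(v-c[0],u-c[1])<70)
    if nm=='top': th=np.percentile(g[m],9)
    k=((g<th)&m).astype(np.uint8); n,lab,st_,ce=cv2.connectedComponentsWithStats(k); i=1+st_[1:,4].argmax()
    pts=np.argwhere(lab==i).astype(float); mu=pts.mean(0); w,V=np.linalg.eigh(np.cov((pts-mu).T)); d=V[:,1]; d*=-np.sign(d[0])
    print(nm,len(pts),'centre',-.115+(150-mu[0])*.0002,(150-mu[1])*.0002,'angle',np.arctan2(-d[1],-d[0]).round(3),(np.sqrt(12*w)*.2).round(1))
E
python3 m4.py s13 t13 z20
```

```text
side 2211 centre -0.11237503392130258 -0.0001487109905020361 angle -0.652 [ 4.8 18.5]
top 1318 centre -0.10970789074355083 0.0005930197268588757 angle -0.687 [ 3.3 15.7]
side lid h fit [ 0.0001 -0.0001  0.0088] 3971
 head top h [0.012  0.016  0.0175]
top lid h fit [-0.0005 -0.0007  0.0078] 2695
 head top h [0.0118 0.0143 0.017 ]
```

Slot at −0.652 rad (home is −0.65), head on the lid, lid shut. Now locating the hole for the return.

Run:
```python
from h import *
for nm,img in(('top','t5'),('top','t13'),('side','s4')):
    p,_=load(img); s=np.arange(-.06,.06,.0005); A,B=np.meshgrid(.572-s,.18-s,indexing='ij')
    q=proj(nm,np.stack([A,B,np.full_like(A,.085)],-1)).astype(np.float32); o=cv2.remap(p,q[...,0],q[...,1],cv2.INTER_CUBIC)
    cv2.imwrite(f'pics/b_{img}.png',o[...,::-1])
    g=cv2.cvtColor(o,cv2.COLOR_RGB2GRAY).astype(int); v,u=np.mgrid[:240,:240]; m=(abs(v-120)<45)&(abs(u-120)<45)
    ref=np.median(g[m]); k=(m&(g<ref*.78)).astype(np.uint8); n,lab,st_,ce=cv2.connectedComponentsWithStats(k); i=1+st_[1:,4].argmax()
    r=cv2.minAreaRect(np.argwhere(lab==i)[:,::-1].astype(np.float32)); print(nm,img,st_[i],'centre',.572-(r[0][1]-120)*.0005,.18-(r[0][0]-120)*.0005,np.array(r[1])*.5,r[2])
a=[cv2.imread(f'pics/b_{i}.png') for i in('t5','t13','s4')]; cv2.imwrite('pics/z21.png',np.hstack(a))
```

```text
top t5 [  92   91   55   52 2427] centre 0.5732437973022461 0.1805295639038086 [25.90505028 24.96895218] 6.581944942474365
top t13 [  92   91   55   52 2445] centre 0.5733414611816405 0.18057317352294922 [25.9514122  25.06795883] 6.340191841125488
side s4 [  88   94   62   59 2968] centre 0.5705714721679687 0.18094087982177734 [29.56635666 27.55982399] 5.90614128112793
```

View pics/z21.png

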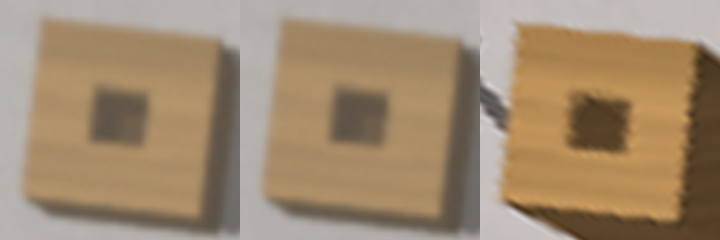

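```bash
python3 -m creep '[{"slide":[0,0,-0.4],"angular":[-0.29,-0.53,-0.75]},{"slide":[0,0,-0.4],"angular":[-0.29,-0.53,-0.75]},{"slide":[0,0,0],"angular":[-0.29,-0.53,-0.75]},{"slide":[0,0,0],"angular":[-0.29,-0.53,-0.75]},{"slide":[0,0,0],"angular":[-0.29,-0.53,-0.75]}]'; python3 -m creep '[{"slide":[0,0,0],"angular":[-0.29,-0.53,-0.75]},{"slide":[0,0,0],"angular":[-0.29,-0.53,-0.75]},{"slide":[0,0,0],"angular":[-0.29,-0.53,-0.75]},{"slide":[0,0,0],"angular":[-0.29,-0.53,-0.75]},{"slide":[0,0,0],"angular":[-0.29,-0.53,-0.75]}]'; python3 -m creep '[{"slide":[0,0,0],"angular":[-0.29,-0.53,-0.75]},{"slide":[0,0,0],"angular":[-0.29,-0.53,-0.75]},{"slide":[0,0,0],"angular":[-0.26,-0.49,-0.74]},{"slide":[0,0,0],"angular":[0,0,0]}]'; python3 -c "
from h import *
plan(np.array([.572,.1805,.43]),Rdown(-.25))"
```

```text
time: 22.43
tool_pos: [0.3433, -0.2038, 0.4087]
tcp_rot: [-2.819, 0.981, -0.451]
wrist_force: [0.8, -0.3, -2.1]
width: 0.291
time: 22.85
tool_pos: [0.3436, -0.2037, 0.4083]
tcp_rot: [-3.026, 0.619, -0.163]
wrist_force: [0.1, 0.7, -1.3]
width: 0.292
time: 23.18
tool_pos: [0.3439, -0.2036, 0.4082]
tcp_rot: [-3.112, 0.386, 0.014]
wrist_force: [-0.9, 0.7, -0.9]
width: 0.292
t 23.18 pos [ 0.3439 -0.2036  0.4082] F [-0.9  0.7 -0.9] w 0.292 q [-0.6  -0.28  2.14  0.    1.29  1.22]
 slide now-axes [  5.09 -17.13  -0.85]  final-axes [  5.04 -17.14  -0.87]
 ang [-0.06  0.13  0.05]
```

```bash
python3 -m creep '[{"slide":[0.28,-0.95,-0.2],"angular":[-0.06,0.13,0.05]},{"slide":[0.28,-0.95,-0.2],"angular":[0,0,0]},{"slide":[0.28,-0.95,-0.2],"angular":[0,0,0]},{"slide":[0.28,-0.95,-0.2],"angular":[0,0,0]},{"slide":[0.28,-0.95,-0.2],"angular":[0,0,0]}]'; python3 -m creep '[{"slide":[0.28,-0.95,0],"angular":[0,0,0]},{"slide":[0.28,-0.95,0],"angular":[0,0,0]},{"slide":[0.28,-0.95,0],"angular":[0,0,0]},{"slide":[0.28,-0.95,0],"angular":[0,0,0]},{"slide":[0.28,-0.95,0],"angular":[0,0,0]}]'; python3 -m creep '[{"slide":[0.28,-0.95,0],"angular":[0,0,0]},{"slide":[0.28,-0.95,0],"angular":[0,0,0]},{"slide":[0.28,-0.95,0],"angular":[0,0,0]},{"slide":[0.28,-0.95,0],"angular":[0,0,0]},{"slide":[0.28,-0.95,0],"angular":[0,0,0]}]'; python3 -c "
from h import *
plan(np.array([.572,.1805,.43]),Rdown(-.25))"
```

```text
time: 23.6
tool_pos: [0.4073, -0.0962, 0.434]
tcp_rot: [-3.116, 0.398, -0.004]
wrist_force: [0.2, 0.0, -1.6]
width: 0.297
time: 24.02
tool_pos: [0.4708, 0.0102, 0.4337]
tcp_rot: [-3.115, 0.397, -0.004]
wrist_force: [0.3, -1.0, -1.6]
width: 0.288
time: 24.43
tool_pos: [0.5344, 0.1165, 0.4335]
tcp_rot: [-3.116, 0.397, -0.003]
wrist_force: [0.9, 0.1, -1.5]
width: 0.29
t 24.43 pos [0.5344 0.1165 0.4335] F [ 0.9  0.1 -1.5] w 0.290 q [0.17 0.   1.84 0.   1.29 1.99]
 slide now-axes [ 0.82 -2.85  0.15]  final-axes [ 0.83 -2.85  0.14]
 ang [-0.02 -0.02 -0.05]
```

```bash
python3 -m creep '[{"slide":[0.28,-0.95,0],"angular":[0,0,0]},{"slide":[0.27,-0.95,0],"angular":[0,0,0]},{"slide":[0.27,-0.95,0],"angular":[0,0,0]},{"slide":[0,0,0],"angular":[0,0,0]},{"slide":[0,0,0],"angular":[0,0,0]}]'
python3 - <<'E'
from h import *
plan(np.array([.572,.1805,.289]),Rdown(-.25)); snap('side','s14'); snap('top','t14')
s=bot.read_state(); Rc=R.from_rotvec(s['tcp_rot']).as_matrix(); tip=s['tool_pos']+.279*Rc[:,2]; print('tip',tip)
p,_=load('s14'); z=8; x0,y0=190,70; g=cv2.resize(p[y0:y0+75,x0:x0+75],None,fx=z,fy=z,interpolation=2)
def dot(W,c): cv2.circle(g,tuple(int(k) for k in (proj('side',W)-[x0,y0]+.5)*z),3,c,-1)
for k in np.linspace(0,.16,9): dot(tip+[0,0,k],(255,0,0))
for k in(0,.02,.04,.06): dot(np.array([.572,.1807,.085+k]),(0,0,255))
cv2.imwrite('pics/z22.png',g[...,::-1])
E
```

```text
time: 24.85
tool_pos: [0.5718, 0.1802, 0.4332]
tcp_rot: [3.117, -0.394, 0.001]
wrist_force: [0.9, -1.8, -1.3]
width: 0.291
t 24.85 pos [0.5718 0.1802 0.4332] F [ 0.9 -1.8 -1.3] w 0.291 q [ 0.26  0.11  1.74 -0.    1.3   2.09]
 slide now-axes [ 0.   -0.01  5.77]  final-axes [ 0.   -0.01  5.77]
 ang [-0.   -0.01 -0.02]
tip [0.57133163 0.1786494  0.15464746]
```

View pics/z22.png

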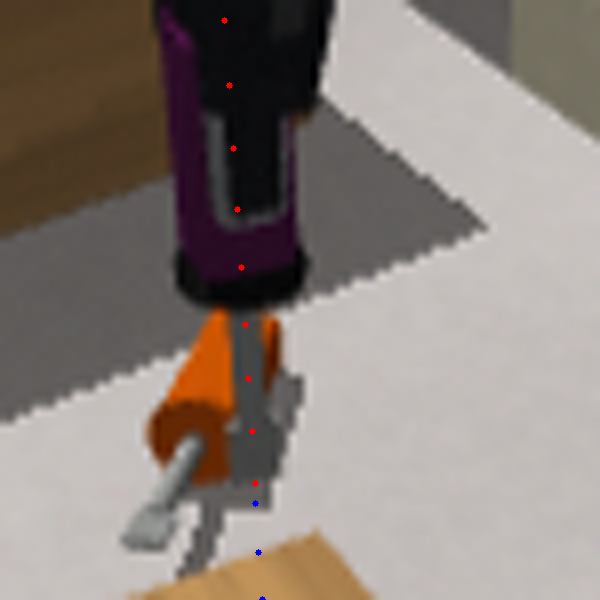

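The driver hangs over the hole with its tip near (250,485) in the crop, in line with the hole axis. Lowering.

```bash
python3 -m creep '[{"slide":[0,0,0.8],"angular":[0,0,0]},{"slide":[0,0,0.8],"angular":[0,0,0]},{"slide":[0,0,0.8],"angular":[0,0,0]},{"slide":[0,0,0.8],"angular":[0,0,0]},{"slide":[0,0,0],"angular":[0,0,0]}]'
```

```text
time: 25.37
tool_pos: [0.5693, 0.1775, 0.3496]
tcp_rot: [3.113, -0.397, -0.009]
wrist_force: [-1.1, -0.4, -3.5]
width: 0.289
```

```bash
python3 -m creep '[{"slide":[0,0,0.7],"angular":[0,0,0]},{"slide":[0,0,0.7],"angular":[0,0,0]},{"slide":[0,0,0.6],"angular":[0,0,0]},{"slide":[0,0,0.3],"angular":[0,0,0]},{"slide":[0,0,0],"angular":[0,0,0]}]'
```

```text
time: 25.78
tool_pos: [0.5708, 0.1782, 0.2958]
tcp_rot: [3.115, -0.396, -0.002]
wrist_force: [-0.3, 0.2, -1.7]
width: 0.29
```

```bash
python3 -m creep '[{"slide":[0,0,0.1],"angular":[0,0,0]},{"slide":[0,0,0.08],"angular":[0,0,0]},{"slide":[0,0,0],"angular":[0,0,0]}]'; python3 -c "
from h import *
snap('side','s15'); s=bot.read_state(); print(s['tool_pos'],s['wrist_force'])
p,_=load('s15'); cv2.imwrite('pics/z23.png',cv2.resize(p[110:200,180:270],None,fx=6,fy=6,interpolation=2)[...,::-1])"
```

```text
time: 26.03
tool_pos: [0.572, 0.179, 0.2936]
tcp_rot: [-3.116, 0.395, -0.005]
wrist_force: [-0.2, -0.1, -1.7]
width: 0.291
[0.57198761 0.17902313 0.29362196] [ 0.26316391 -0.62772819 -2.03887296]
```

View pics/z23.png

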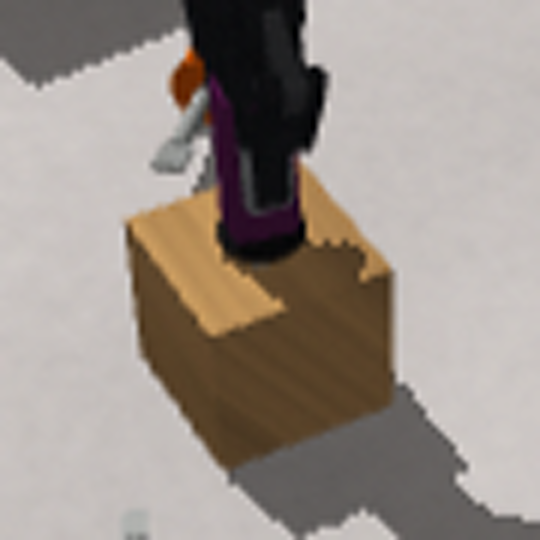

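In the hole with the collar just above the block, at (262,245) in the crop. Lowering the last few mm.

```bash
python3 -m creep '[{"slide":[0,0,0.08],"angular":[0,0,0]},{"slide":[0,0,0.06],"angular":[0,0,0]},{"slide":[0,0,0],"angular":[0,0,0]}]'
```

```text
time: 26.33
tool_pos: [0.5715, 0.179, 0.289]
tcp_rot: [3.116, -0.395, 0.003]
wrist_force: [-0.0, -0.7, -1.7]
width: 0.294
```

```bash
python3 -m creep '[{"slide":[0,0,0.05],"angular":[0,0,0]},{"slide":[0,0,0],"angular":[0,0,0]}]'
```

```text
time: 26.5
tool_pos: [0.5715, 0.179, 0.2876]
tcp_rot: [3.116, -0.395, 0.002]
wrist_force: [-0.6, -0.2, -1.5]
width: 0.295
```

```bash
python3 -m creep '[{"slide":[0,0,0.06],"angular":[0,0,0]},{"slide":[0,0,0],"angular":[0,0,0]}]'
```

```text
time: 26.67
tool_pos: [0.5717, 0.179, 0.2873]
tcp_rot: [3.116, -0.395, 0.003]
wrist_force: [-2.1, 0.2, 4.0]
width: 0.292
```

```bash
python3 -m creep '[{"slide":[0,0,0.06],"angular":[0,0,0]},{"slide":[0,0,0],"angular":[0,0,0]}]'
```

```text
time: 26.83
tool_pos: [0.5718, 0.179, 0.2873]
tcp_rot: [3.116, -0.395, 0.003]
wrist_force: [-4.9, -1.4, 12.9]
width: 0.294
```

Collar is down. Easing off, then letting go.

```bash
python3 -m creep '[{"slide":[0,0,-0.08],"angular":[0,0,0]},{"slide":[0,0,0],"angular":[0,0,0]}]'; python3 -m creep '[{"slide":[0,0,0],"angular":[0,0,0]},{"slide":[0,0,0],"angular":[0,0,0]},{"slide":[0,0,0],"angular":[0,0,0]},{"slide":[0,0,0],"angular":[0,0,0]}]' -0.2; python3 -m creep '[{"slide":[0,0,-0.2],"angular":[0,0,0]},{"slide":[0,0,-0.5],"angular":[0,0,0]},{"slide":[0,0,-0.8],"angular":[0,0,0]},{"slide":[0,0,-1],"angular":[0,0,0]},{"slide":[0,0,-1],"angular":[0,0,0]}]'; python3 -m creep '[{"slide":[0,0,-1],"angular":[0,0,0]},{"slide":[0,0,-1],"angular":[0,0,0]},{"slide":[0,0,-1],"angular":[0,0,0]},{"slide":[0,0,0],"angular":[0,0,0]},{"slide":[0,0,0],"angular":[0,0,0]}]'; python3 -c "
from h import *
snap('side','s16'); snap('top','t16')"; python3 m4.py s16 t16 z24
```

```text
time: 27.0
tool_pos: [0.5719, 0.179, 0.2874]
tcp_rot: [-3.117, 0.395, -0.005]
wrist_force: [0.7, -0.2, -0.7]
width: 0.291
time: 27.33
tool_pos: [0.5716, 0.179, 0.2866]
tcp_rot: [3.116, -0.395, 0.003]
wrist_force: [-0.2, 0.5, 0.1]
width: 0.596
time: 27.75
tool_pos: [0.5713, 0.179, 0.3759]
tcp_rot: [3.116, -0.395, 0.002]
wrist_force: [0.9, -0.1, 0.0]
width: 0.599
time: 28.17
tool_pos: [0.5718, 0.1792, 0.4531]
tcp_rot: [-3.115, 0.395, -0.012]
wrist_force: [-0.4, -0.2, -0.7]
width: 0.603
side lid h fit [ 0.0008 -0.0001  0.0089] 4191
 head top h [0.0122 0.0157 0.0174]
top lid h fit [ 0.0013 -0.0012  0.0079] 2757
 head top h [0.0119 0.0148 0.0169]
```

View pics/s16.png

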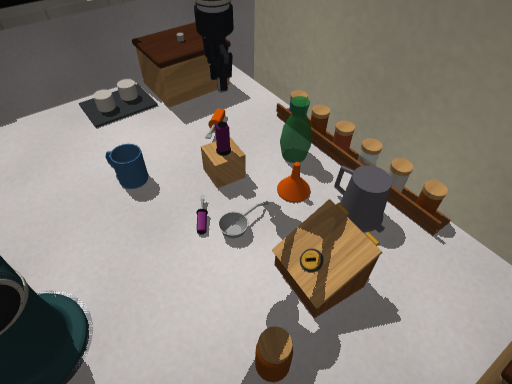

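View pics/t16.png

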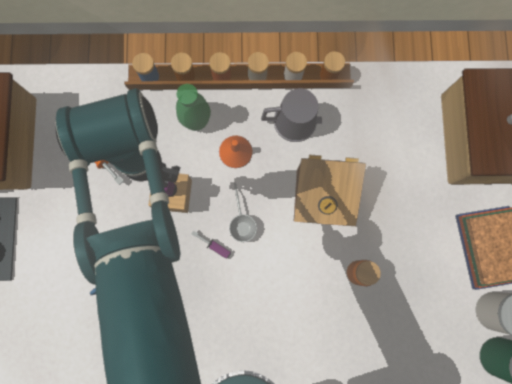

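Run:
```python
from h import *
p,d=load('s16'); C=cloud('side',d); x,y,z=C[...,0],C[...,1],C[...,2]
m=(x>.5)&(x<.65)&(y>.1)&(y<.26)&(z>.095)&(z<.2); hsv=cv2.cvtColor(p,cv2.COLOR_RGB2HSV); 
for lo,hi in((.1,.118),(.118,.135),(.135,.152),(.152,.17),(.17,.19)):
    S=C[m&(z>lo)&(z<hi)]; print(lo,len(S),S.mean(0).round(4) if len(S) else '', S.max(0).round(4) if len(S) else '')
cv2.imwrite('pics/z25.png',cv2.resize(p[90:200,170:280],None,fx=5,fy=5,interpolation=2)[...,::-1])
```

```text
0.1 68 [0.5666 0.1686 0.109 ] [0.5837 0.1902 0.1178]
0.118 74 [0.5673 0.1689 0.1263] [0.5846 0.1894 0.135 ]
0.135 67 [0.5664 0.1685 0.1433] [0.586  0.186  0.1519]
0.152 100 [0.5669 0.1704 0.1622] [0.5874 0.1901 0.17  ]
0.17 52 [0.5713 0.1766 0.1727] [0.5858 0.1882 0.1762]
```

View pics/z25.png

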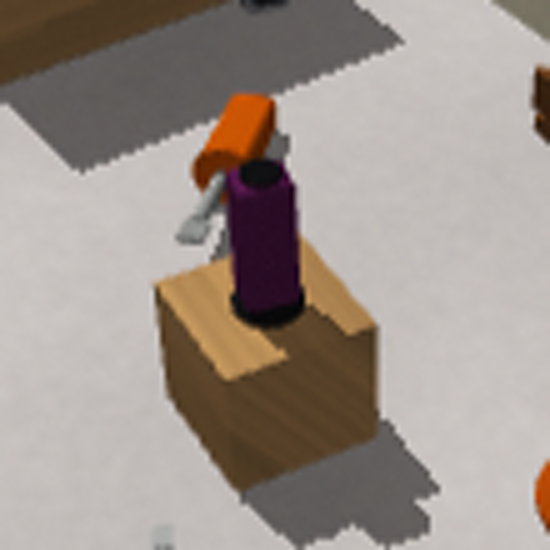

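The driver stands upright with its collar on the block, the slot is in its home direction, and the lid is shut. The listed neighbours are where they were and the gripper is clear. Handing in.

```bash
python3 -c "
from h import *
print(order.finish_job())"
```

```text
the job is handed in; nothing more can be done
None
```

I shut the lid, turned the screw fully home, put the screwdriver back upright in its block and let go, then handed the job in at about 28 s.

**Lid and screw:** In the last check before hand-in, both cameras still showed the lid flat on the 30° slope.
- After I withdrew the blade, the slot measured −0.65 rad in the side view and −0.69 in the top view. Home is −0.65.
- At the stop the torque rose to about 0.3 N m and the screw stopped sinking. I held the blade there, pressed at about 15 N, for just under a second.

**Screwdriver:** It stands upright in the hole with its collar on the block, and the gripper is well clear above it. The other listed things look unmoved by eye.

**What did not go smoothly:**
- My first try at seating the blade landed on the slot's rim, about 3.5 mm too far up the slope, and pressed with about 35 N. I backed off, corrected and seated it properly.
- The two extra screwdrivers (orange and small purple) fell over between 3 and 5 s. The arm was over the box and not near them, and they had been balanced on their blades. I left them lying.
- The two camera views disagreed by about 3 mm along the slope on the screw's position. I went by the side view, together with the contact forces.

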